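Free the ratchet pawl of the flask lift and lower the vial canister

ROBOT

A 7-joint arm with a two-finger parallel gripper is mounted at the origin on the work surface. World frame = base frame: x ahead of the robot, y to its left, z up, the work surface at z = 0. Lengths are in m, angles in rad, forces in N, time in s.
With the tool pointing down it reaches from about 0.4 to 0.85 m from the base axis. Payload 10.4 kg.
Tool frame: the origin (TCP) lies at the very end of the fingers, on their centre line; the grasp point (between the pads) lies r.grasp_offset behind it (r.grasp_offset is the distance from the TCP to the grasp point, in m); z points along the fingers, y is the direction in which the jaws open and shut (so a half turn about z gives the same grasp; the last joint's range is limited). The gripper opens to 87 mm and grips with 3 to 60 N. Pads are 19 mm wide; open, the fingers measure 117 mm over their backs; the gripper's body (75 mm by 190 mm) begins 51 mm behind the grasp point.
Start: joints at [1.309, 0.332, -0.065, 1.46, 0.022, 1.35, -0.088], TCP at [0.148, -0.607, 0.223] pointing down, gripper open.
Joint ranges: [-2.6, 2.6], [-0.5, 2.12], [-1.47, 1.34], [0.16, 2.42], [-1.27, 4.41], [0.06, 2.06], [-2.6, 2.6]. Speed limits (rad/s): [2.22, 2.22, 2.79, 2.79, 3.14, 3.14, 3.14].

INTERFACE

Orientations are given as a unit quaternion [x, y, z, w].
In Python, from bench import read_state, cams, job, r gives the robot as it stands. The module is installed in compiled form; this text tells all that it offers.
- The arm moves only by the tool arm_command, never from a script. Its argument "increments" is a list of rows, each an object of numbers: "gripper": the opening in per cent of the stroke, from 0 (shut) to 100 (fully open); "dx", "dy", "dz": the shift along the tool's x, y, z in m; "spin": the turn about the tool's z in degrees. In form: [{"gripper": .., "dx": .., "dy": .., "dz": .., "spin": ..}, ...]. A call has exactly 8 rows; each row shifts and turns the commanded pose from where the row before left it, along the tool's axes as they then stand; what a row does not reach is not made up. A row lasts 1/8 s, in which the tool goes at most 62.5 mm and 10.7 degrees, less where a joint would pass 70% of its speed; a pose out of reach is approached as far as the arm can. A call with a gripper value outside its range is refused whole. The fingers move at their own pace and stop on an object; "grip_force" is the grip in N (left out, the last holds). Time passes only in rows, so rows that do not move let the fingers close, or fill a call up. It gives the time, the measured TCP pose, the force and the opening at its end, in the units of the state.
- read_state(): the state, without advancing time (a new reading comes with each control period).
- cams.camera(name): name is "scene" or "top" or "wrist"; returns the picture (400x640x3 uint8, red, green, blue); there is no depth.
- cams.camera_info(name): a dict with "K" (3x3 intrinsics, pixels), "rvec" (rotation vector, rad) and "tvec" (3), from world to camera coordinates, as OpenCV has them. Camera axes: x right, y down, z forward; pixel columns grow to the right and rows downward; lengths in m; the calibration is good to about 2 mm. A picture is of the moment at which its call begins: read the wrist's pose just before it. camera_info takes no time and is no camera call; for the wrist camera it gives the pose at the moment of the call.
- job.close_job(): hands the job in, once; it reports no verdict.
The state is a dict: "time": time; "joint_positions": joint angles; "joint_vel": joint speeds; "joint_torque": joint torques, N m; "ee_pos": TCP position; "eef_rot": TCP orientation; "ft_force": force on the tool from outside, world axes, zero at the start; "torque": the same for the moment, N m; "width": finger opening in m.
Only numpy, scipy, OpenCV 4.12 (cv2) and the standard library are available. Lean on these libraries where they do the work, as an engineer would, in place of code of your own. Each camera call takes 0.05 s, during which the arm holds its last target.

TASK

The vial canister hangs in the mouth of the steel vacuum flask, held up by the ratchet pawl of the bench lift. Raise it a few millimetres by its black knob to take the weight off the pawl, flick the pawl over with the black-handled steel rod until it lies back on its rest, then lower the canister gently by the knob until it stands firmly on the support inside the flask. Never force the pawl and touch it with nothing but the rod; finish with the rod lying in its tray again and everything else left where it was.

Things in the scene. Friction and masses are not known exactly. Their poses are not given: they have to be found in the camera images.
- lift: Bench lift: grey base plate 12 mm thick (local x -130 to +90, y -95 to +225 mm), aluminium column 40 x 40 mm, 338 mm high, at local (41, 0). Origin on the bench below the tooth tips of the rack bar; x points from the pawl to the column (away from the robot at yaw 0), y towards the flask, z up. The carriage's rack bar (15 mm wide, y +-7.5) slides on the column's near side, tooth tips at x = 0.
- pawl_pivot (a point): Pivot of the steel pawl, 104 mm above the bench, at local (-48, 0) of the lift; axes as the lift's. The pawl is a strut, 80 mm long, 16 mm wide along y, 10 mm thick, leaning 40 degrees in to the rack, its nose under a tooth 61 mm above the pivot. Two cheeks 32 mm apart over all hold the pivot and end 10 mm above it, so the pawl is bare higher up.
- pawl_gap (a point): Middle of the gap under the leaning pawl, 128 mm above the bench, at local (-10.5, 0) of the lift; axes as the lift's. Here the gap is 21 mm wide in x, from the pawl's underside at local -21 to the tooth tips at 0, and open along y at both sides (at -y, away from the flask, is room for a hand). A bar laid through it along y and drawn 35 to 45 mm towards -x, level, swings the pawl past upright.
- pawl (a joint): Angle of the pawl, rad: 0 = leaning in, holding; 0.70 = upright; 1.57 = thrown back on its rest. 120 g, free hinge: past upright it falls back by itself. Under load its nose is trapped below the tooth and comes out only by lifting the load (about 20 N at a rod in the gap; over 12 N is forcing it). With the carriage raised 5 to 10 mm it swings out with 1 to 3 N.
- carriage (a joint): How far the carriage (rack, arm, canister, knob; 0.4 to 0.6 kg) is lowered, m: 0 = standing on the pawl (start: 0 to 1.5 mm above), negative = raised, end stop at -0.03. Tooth pitch 14 mm: raised 14 mm the pawl catches the next tooth. Friction holds it where it is left: about 13 N to raise, 2 to 5 N to push down (plus 1.5 N per 0.1 m/s). Pawl off, it goes down 54 to 84 mm to the support.
- knob (a point): Centre of the black knob on the carriage's arm, above the canister: upright cylinder, 32 mm diameter, 36 mm high, about 312 mm above the bench at the start, at local (41, 140) of the lift; axes as the lift's. The column's nearest face is 120 mm from its axis, towards -y, and tops out 338 mm above the bench.
- flask: Steel vacuum flask fixed on the base plate below the knob: 116 mm diameter, 130 mm high, mouth 142 mm above the bench; origin under its centre. Inside, unseen, is a cushioned support disc (gives 1 mm per 5 N) for the canister (68 mm diameter, 90 mm high); its height varies by 30 mm and must be felt. The canister must rest on it with 1 N or more after letting go; over 20 N is ramming it.
- rod_mid (a point): Middle of the release rod, 190 mm, 120 g, lying in the tray. Flat-sided black handle, 16 mm wide, 24 mm high, from 5 to 95 mm behind this point (-x); round steel bar, 8 mm diameter, from the handle to the rounded tip 95 mm ahead (+x); both on this axis, 12 mm above the tray's floor. x points to the tip (at the start within 0.5 rad of world +y), z up. Balance point 25 mm towards -x.
- rod: The same rod; origin 12 mm below its middle, same axes.
- tray: Flat steel tray 160 x 250 mm (x, y), walls 3 mm thick and 12 mm high, floor 3 mm above the bench; origin on the bench under its centre. The rod lies in its half at -x (its middle 20 to 40 mm from the centre line), a steel spatula in the half at +x.
- spatula: Steel spatula, 170 mm, lying along the tray's y; leave it.
- vial_a: White vial with orange cap, 13 mm diameter, 45 mm high, standing on the lift's base plate before the flask; leave it.
- vial_b: Second such vial on the base plate; leave it.
- cryobox: White vial box 135 x 135 x 50 mm on the bench; leave it.
- flask_lid: Round steel lid of the flask, 120 mm diameter, 32 mm high, on the bench; leave it.
- wash_bottle: White plastic bottle, 64 mm diameter, 170 mm high; leave it.
- marker: Marker pen, 130 mm, lying on the bench; leave it.
Mind the look-alikes: they are no part of the job. Leave any white look-alike of the rod alone.

How it is judged:
On the way, in this order (a step that is already met when the one before it is completed fails the run):
1. the carriage is raised at least 4 mm, so that the load is off the pawl, the pawl still leaning in (value of joint carriage below -0.004 m and value of joint pawl below 0.5 rad), for 0.1 s.
2. the pawl is thrown back on its rest while the canister is still up (value of joint pawl above 1.4 rad and value of joint carriage below 0.01 m), for 0.3 s.
At the end, for the whole second after the job is handed in: The pawl lies back on its rest (joint above 1.4 rad); the canister stands at rest on the support inside the flask (at least 1 N between them); the rod lies at rest in the tray, its middle within 70 mm (x) and 90 mm (y) of the tray's centre and lower than 25 mm; the other things are where they were (value of joint pawl above 1.4 rad and value of joint carriage above 0.045 m and contact force between carriage and flask above 1 N and velocity of joint carriage between -0.01 and 0.01 m/s and x of rod_mid in the frame of tray between -0.07 and 0.07 m and y of rod_mid in the frame of tray between -0.09 and 0.09 m and z of rod_mid in the frame of tray below 0.025 m and linear speed of rod below 0.02 m/s); the robot touches nothing.
It fails at once if the rod presses the pawl with more than 12 N (pawl forced under load or against its rest) (contact force between rod and pawl above 12 N).
It fails at once if the fingers or the arm touch the pawl (contact force between any of the fingers, the arm and pawl above 0.5 N).
It fails at once if the carriage runs down faster than 0.15 m/s (velocity of joint carriage above 0.15 m/s).
It fails at once if the canister is rammed on the support with more than 20 N (contact force between carriage and flask above 20 N).
It fails at once if a bystander is moved (vials 20 mm, others 30 mm) (distance of any of spatula, cryobox, flask_lid, wash_bottle, marker from where it was at the start of the episode above 0.03 m or distance of any of vial_a, vial_b from where it was at the start of the episode above 0.02 m).
It also fails if it takes over 72 s, if anything falls off the work surface, if the arm or the gripper's body presses on something with over 40 N, if the wrist force passes 120 N, or if a joint passes its speed limit or range.

## Working session

There is one attempt and no reset: what is moved stays moved. The work goes in short steps, Python scripts to look and compute and a tool call to move; the robot and the scene stay as the last step left them, time stands still between calls to the robot, and variables do not carry over. Pictures are saved under pics/ and viewed, and the job is handed in when it is done.

Besides the shell and the picture viewer there is one more tool, called as name(argument=value, ...) on one line, values as JSON. arm_command: Moves the arm, as the interface text tells. Its arguments: {"type":"object","properties":{"increments":{"type":"array","items":{"type":"object","properties":{"gripper":{"type":"number"},"dx":{"type":"number"},"dy":{"type":"number"},"dz":{"type":"number"},"spin":{"type":"number"}}}},"grip_force":{"type":"number"}},"required":["increments"]}

```bash
mkdir -p pics
python3 - <<'E'
from bench import read_state, cams, job, r
import cv2
s=read_state()
for k in s: print(k,s[k])
print(r.grasp_offset)
for n in ("scene","top","wrist"):
    i=cams.camera_info(n); print(n,i)
    im=cams.camera(n); cv2.imwrite(f"pics/{n}0.png",im[:,:,::-1])
E
```

```text
time 0.0
joint_positions [ 1.30942848  0.33286784 -0.06474339  1.46096985  0.0215797   1.34993899
 -0.08851236]
joint_vel [-0.00106756  0.00231376  0.00054254 -0.00140663  0.00196386  0.00134762
 -0.00256644]
joint_torque [-1.22454596e-03 -6.23246956e+01  2.43798725e-02 -3.89892304e+01
 -6.14217971e-02  3.96944617e-02  1.06427783e-04]
ee_pos [ 0.14774173 -0.60685815  0.22174296]
eef_rot [ 9.92879197e-01  1.19123236e-01 -1.07610284e-04 -7.36821655e-04]
ft_force [-0.26905191  0.41453264  0.86831296]
torque [ 0.00548177 -0.0547697  -0.02230988]
width 0.08710732091231975
0.0187
scene {'K': array([[373.65235112,   0.        , 315.23477432],
       [  0.        , 373.65235112, 199.32052565],
       [  0.        ,   0.        ,   1.        ]]), 'rvec': array([ 2.21317782,  0.86314669, -0.3395851 ]), 'tvec': array([-0.35150503, -0.13976791,  1.53421659])}
top {'K': array([[454.60120914,   0.        , 319.23879364],
       [  0.        , 454.60120914, 202.30039224],
       [  0.        ,   0.        ,   1.        ]]), 'rvec': array([ 2.1042705 , -2.11062621,  0.21798448]), 'tvec': array([-0.02491431,  0.5425029 ,  1.77383229])}
wrist {'K': array([[349.10107681,   0.        , 315.97053716],
       [  0.        , 349.10107681, 199.41722945],
       [  0.        ,   0.        ,   1.        ]]), 'rvec': array([-2.30214142,  1.80810695,  0.23989919]), 'tvec': array([-0.62504795, -0.03087872,  0.39008926])}
```

View pics/scene0.png

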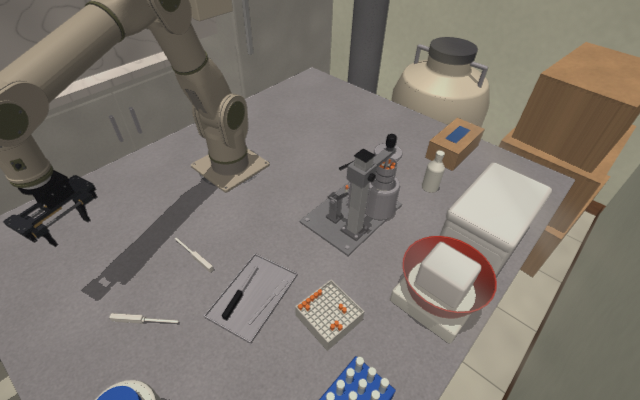

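View pics/top0.png

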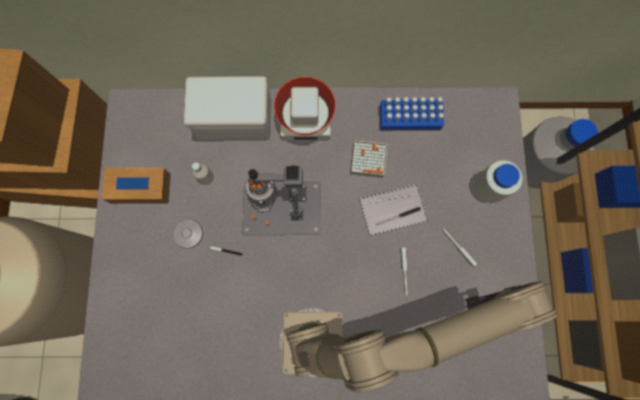

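View pics/wrist0.png

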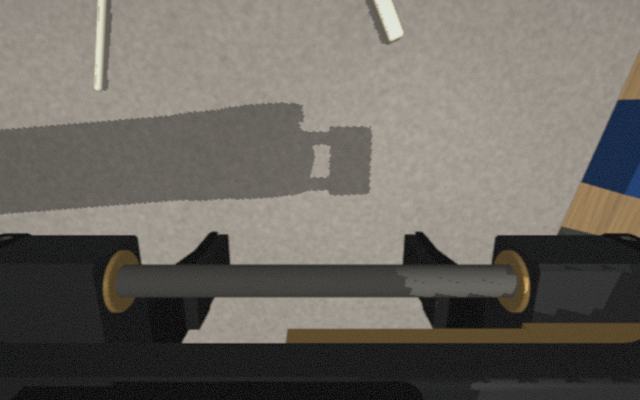

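```bash
python3 - <<'E'
import cv2
t=cv2.imread("pics/top0.png"); s=cv2.imread("pics/scene0.png")
cv2.imwrite("pics/c1.png",cv2.resize(t[155:245,230:330],None,fx=6,fy=6,interpolation=cv2.INTER_CUBIC))
cv2.imwrite("pics/c2.png",cv2.resize(t[180:240,350:435],None,fx=8,fy=8,interpolation=cv2.INTER_CUBIC))
cv2.imwrite("pics/c3.png",cv2.resize(s[125:255,295:415],None,fx=4.5,fy=4.5,interpolation=cv2.INTER_CUBIC))
cv2.imwrite("pics/c4.png",cv2.resize(s[250:345,200:305],None,fx=6,fy=6,interpolation=cv2.INTER_CUBIC))
E
cat > h.py <<'E'
import numpy as np, cv2
from scipy.spatial.transform import Rotation as R
from bench import cams
def ray(i,u,v):
    Rm=cv2.Rodrigues(np.array(i['rvec']))[0]; t=np.array(i['tvec'])
    d=Rm.T@np.linalg.inv(i['K'])@np.array([u,v,1.]); c=-Rm.T@t
    return c,d
def at_z(i,u,v,z):
    c,d=ray(i,u,v); return c+d*(z-c[2])/d[2]
def proj(i,P):
    return cv2.projectPoints(np.array(P,float).reshape(-1,3),i['rvec'],i['tvec'],i['K'],None)[0].reshape(-1,2)
def tri(obs):
    A=np.zeros((3,3));b=np.zeros(3)
    for i,u,v in obs:
        c,d=ray(i,u,v);d/=np.linalg.norm(d);M=np.eye(3)-np.outer(d,d);A+=M;b+=M@c
    return np.linalg.solve(A,b)
E
```

```text
(no output)
```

View pics/c1.png

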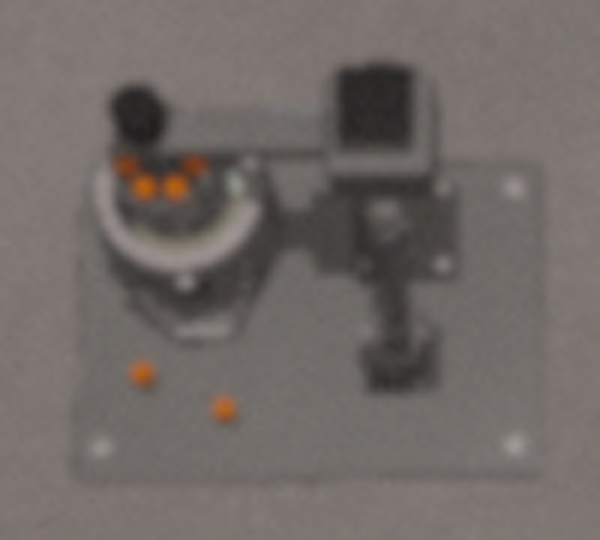

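View pics/c2.png

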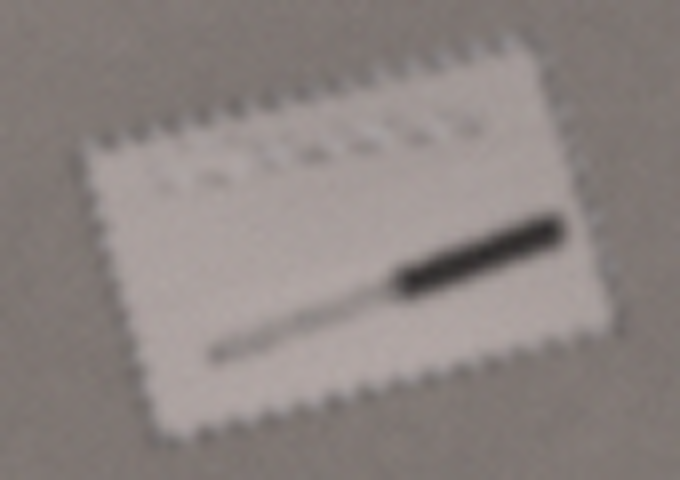

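View pics/c3.png

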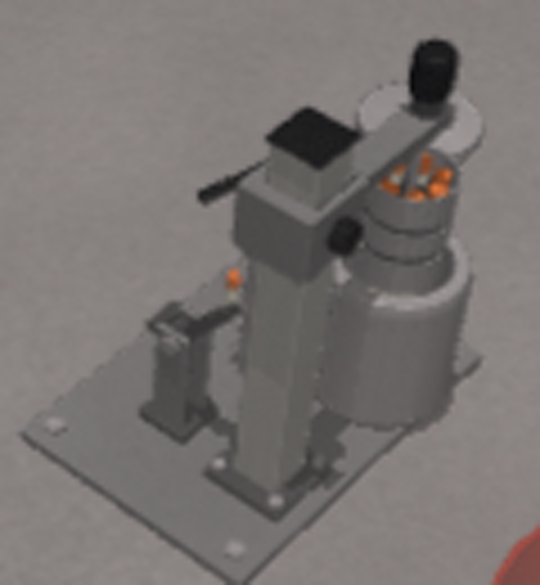

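View pics/c4.png

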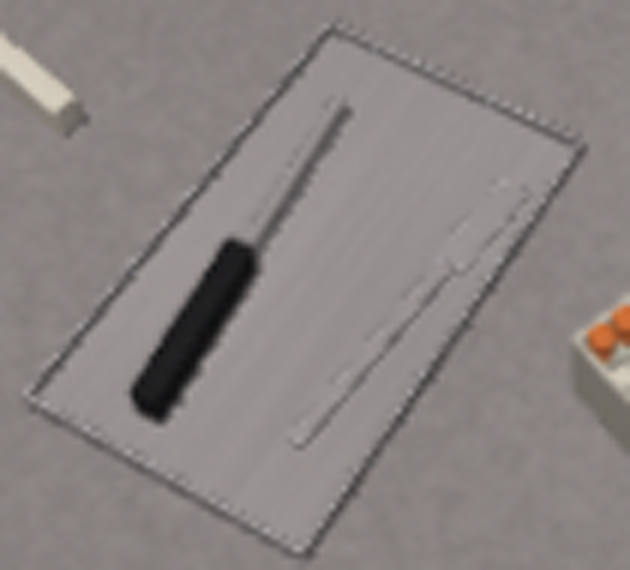

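```bash
cat > m.py <<'E'
from h import *
from scipy.optimize import least_squares
T=cams.camera_info("top"); S=cams.camera_info("scene")
def cp(x,y,f,ox,oy): return ((x+.5)/f-.5+ox,(y+.5)/f-.5+oy)
def fit(obs,x0):
    def res(p):
        c,s=np.cos(p[2]),np.sin(p[2]); out=[]
        for i,uv,l in obs:
            P=[p[0]+c*l[0]-s*l[1],p[1]+s*l[0]+c*l[1],l[2]]
            out+=list(proj(i,P)[0]-np.array(uv))
        return out
    q=least_squares(res,x0); return q.x,np.round(np.array(q.fun).reshape(-1,2),2)
c1=lambda x,y:cp(x,y,6,230,155)
c3=lambda x,y:cp(x,y,4.5,295,125)
c2=lambda x,y:cp(x,y,8,350,180)
c4=lambda x,y:cp(x,y,6,200,250)
print(at_z(T,*c1(545,475),.012),at_z(T,*c1(72,475),.012),at_z(T,*c1(545,160),.012))
base=[(T,c1(545,475),(-.130,-.095,.012)),(T,c1(72,475),(-.130,.225,.012)),(T,c1(545,160),(.09,-.095,.012)),
(S,c3(22,434),(-.130,-.095,.012)),(S,c3(240,583),(.09,-.095,.012)),(S,c3(482,357),(.09,.225,.012))]
L,rs=fit(base,[.55,.1,0]); print('lift',L,rs.tolist())
top=[(T,c1(340,68),(.061,.02,.338)),(T,c1(412,68),(.061,-.02,.338)),(T,c1(340,147),(.021,.02,.338)),(T,c1(412,147),(.021,-.02,.338))]
print('coltop', fit(top,L)[0])
kn=tri([(T,*c1(137,112)),(S,*c3(433,72))]); print('knob',kn)
c,s=np.cos(L[2]),np.sin(L[2]); print('knob pred',L[0]+c*.041-s*.14,L[1]+s*.041+c*.14)
tr=[(T,c2(90,148),(.08,.125,.012)),(T,c2(520,42),(.08,-.125,.012)),(T,c2(612,328),(-.08,-.125,.012)),(T,c2(165,437),(-.08,.125,.012)),
(S,c4(334,25),(-.08,.125,.012)),(S,c4(583,147),(.08,.125,.012)),(S,c4(305,553),(.08,-.125,.012)),(S,c4(28,402),(-.08,-.125,.012))]
tt,rs=fit(tr,[.5,-.3,0]); print('tray',tt,rs.tolist())
rod=[(T,c2(212,355),(.095,0,.015)),(T,c2(562,228),(-.095,0,.015)),(T,c2(400,283),(-.005,0,.015)),
(S,c4(347,107),(.095,0,.015)),(S,c4(150,400),(-.093,0,.015)),(S,c4(240,250),(-.005,0,.020))]
rd,rs=fit(rod,[.45,-.3,1.57]); print('rod',rd,rs.tolist())
c,s=np.cos(tt[2]),np.sin(tt[2]); d=rd[:2]-tt[:2]; print('rod in tray',c*d[0]+s*d[1],-s*d[0]+c*d[1])
E
python3 m.py
```

```text
[ 0.42125298 -0.03079367  0.012     ] [0.42228968 0.29040289 0.012     ] [ 0.64200987 -0.0314463   0.012     ]
lift [ 5.54438248e-01  6.36742791e-02 -1.91191582e-04] [[0.12, -0.77], [0.44, -0.53], [-0.03, -0.56], [-0.83, -1.27], [-0.25, 0.14], [0.28, -0.95]]
coltop [0.54663343 0.06466608 0.00281398]
knob [0.59378161 0.20680818 0.30929378]
knob pred 0.5954650142678982 0.20366643766033127
tray [ 0.5269637  -0.33226448  0.24504448] [[-1.66, -1.11], [2.55, -2.28], [2.35, -1.32], [-0.69, -0.05], [-0.71, -1.38], [0.72, -1.59], [-0.08, -0.04], [-0.98, -1.48]]
rod [ 0.4969063  -0.35024998  1.90580653] [[0.6, -1.27], [0.11, -0.55], [-0.06, -0.27], [-0.36, -1.77], [-0.83, 0.58], [0.48, -0.73]]
rod in tray -0.033522757398634376 -0.010156300923522479
```

```bash
cat >> h.py <<'E'
from bench import read_state
def st(tgt=None,yaw=None):
    s=read_state(); q=R.from_quat(s['eef_rot']); M=q.as_matrix()
    print('t',round(s['time'],2),'ee',np.round(s['ee_pos'],4),'toolx yaw',round(np.degrees(np.arctan2(M[1,0],M[0,0])),2),'z',np.round(M[:,2],3),'F',np.round(s['ft_force'],2),'w',round(s['width'],4),'j',np.round(s['joint_positions'],2))
    if tgt is not None: print('tool shift',np.round(M.T@(np.array(tgt)-s['ee_pos']),4))
    return s,M
E
python3 - <<'E'
from h import *
s,M=st()
i=cams.camera_info("wrist");Rm=cv2.Rodrigues(i['rvec'])[0];c=-Rm.T@i['tvec']
print(M.T@(c-s['ee_pos']), M.T@Rm.T)
E
```

```text
t 0.15 ee [ 0.1477 -0.607   0.222 ] toolx yaw 13.68 z [-0.     0.001 -1.   ] F [ 0.61 -0.57 -0.28] w 0.0873 j [ 1.31  0.33 -0.06  1.46  0.02  1.35 -0.09]
[ 0.07122954  0.00083008 -0.16187423] [[ 2.16721078e-04 -9.65981551e-01 -2.58610896e-01]
 [ 9.99999854e-01  3.37508738e-04 -4.22666521e-04]
 [ 4.95571499e-04 -2.58610767e-01  9.65981483e-01]]
```

arm_command(increments=[{"dz": -0.028, "spin": -9.5}, {"dz": -0.028, "spin": -9.5}, {"dz": -0.028, "spin": -9.5}, {"dz": -0.028, "spin": -9.5}, {"dz": -0.028, "spin": -9.5}, {"dz": -0.028, "spin": -9.5}, {"dz": -0.028, "spin": -9.5}, {"dz": -0.028, "spin": -9.8}])

```text
validation failed for argument at $.in...
```

arm_command(increments=[{"gripper": 100, "dx": 0, "dy": 0, "dz": -0.028, "spin": -9.5}, {"gripper": 100, "dx": 0, "dy": 0, "dz": -0.028, "spin": -9.5}, {"gripper": 100, "dx": 0, "dy": 0, "dz": -0.028, "spin": -9.5}, {"gripper": 100, "dx": 0, "dy": 0, "dz": -0.028, "spin": -9.5}, {"gripper": 100, "dx": 0, "dy": 0, "dz": -0.028, "spin": -9.5}, {"gripper": 100, "dx": 0, "dy": 0, "dz": -0.028, "spin": -9.5}, {"gripper": 100, "dx": 0, "dy": 0, "dz": -0.028, "spin": -9.5}, {"gripper": 100, "dx": 0, "dy": 0, "dz": -0.028, "spin": -9.8}])

```text
time: 1.15
ee_pos: [0.1478, -0.6071, 0.4472]
eef_rot: [0.705, 0.709, 0.0, -0.0]
ft_force: [0.5, -0.6, -0.2]
width: 0.0871
```

arm_command(increments=[{"gripper": 100, "dx": 0.045, "dy": 0.04, "dz": 0, "spin": 0}, {"gripper": 100, "dx": 0.045, "dy": 0.04, "dz": 0, "spin": 0}, {"gripper": 100, "dx": 0.045, "dy": 0.04, "dz": 0, "spin": 0}, {"gripper": 100, "dx": 0.045, "dy": 0.04, "dz": 0, "spin": 0}, {"gripper": 100, "dx": 0.045, "dy": 0.04, "dz": 0, "spin": 0}, {"gripper": 100, "dx": 0.045, "dy": 0.04, "dz": 0, "spin": 0}, {"gripper": 100, "dx": 0.045, "dy": 0.04, "dz": 0, "spin": 0}, {"gripper": 100, "dx": 0.045, "dy": 0.04, "dz": 0, "spin": 0}])

```text
time: 2.15
ee_pos: [0.4688, -0.2458, 0.4465]
eef_rot: [0.707, 0.707, -0.0, 0.0]
ft_force: [0.8, -0.9, 0.7]
width: 0.087
```

Run:
```python
from h import *
st([.58,.2,.45])
cv2.imwrite("pics/w1.png",cams.camera("wrist")[:,:,::-1])
```

```text
t 2.15 ee [ 0.4688 -0.2458  0.4465] toolx yaw 89.96 z [-0. -0. -1.] F [ 0.78 -0.89  0.7 ] w 0.087 j [ 0.88  0.14 -0.57  1.25  0.08  1.77  0.34]
tool shift [ 0.4459  0.1109 -0.0037]
```

View pics/w1.png

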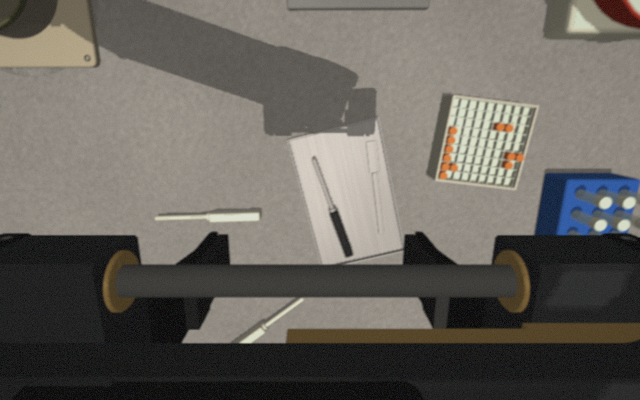

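arm_command(increments=[{"gripper": 100, "dx": 0.0555, "dy": 0.014, "dz": 0, "spin": 0}, {"gripper": 100, "dx": 0.0555, "dy": 0.014, "dz": 0, "spin": 0}, {"gripper": 100, "dx": 0.0555, "dy": 0.014, "dz": 0, "spin": 0}, {"gripper": 100, "dx": 0.0555, "dy": 0.014, "dz": 0, "spin": 0}, {"gripper": 100, "dx": 0.0555, "dy": 0.014, "dz": 0, "spin": 0}, {"gripper": 100, "dx": 0.0555, "dy": 0.014, "dz": 0, "spin": 0}, {"gripper": 100, "dx": 0.0555, "dy": 0.014, "dz": 0, "spin": 0}, {"gripper": 100, "dx": 0.0555, "dy": 0.014, "dz": 0, "spin": 0}])

```text
time: 3.2
ee_pos: [0.5805, 0.1979, 0.4463]
eef_rot: [0.708, 0.707, -0.0, 0.0]
ft_force: [1.7, -1.0, 0.7]
width: 0.0871
```

Run:
```python
from h import *
import json
st([.594,.205,.45])
i=cams.camera_info("wrist"); np.savez("w2.npz",**i)
im=cams.camera("wrist")[:,:,::-1]
cv2.imwrite("pics/w2.png",im)
L=[.5525,.0637,0]
for l in [(0.041,.14,.33),(-.048,0,.104),(-.13,-.095,.012),(.061,.02,.338),(.021,-.02,.338),(.021,.02,.338),(.061,-.02,.338)]:
    print(l,proj(i,[L[0]+l[0],L[1]+l[1],l[2]]))
```

```text
t 3.2 ee [0.5805 0.1979 0.4463] toolx yaw 89.92 z [-0. -0. -1.] F [ 1.66 -0.97  0.69] w 0.0871 j [ 0.13  0.41 -0.85  1.    0.32  1.85 -0.59]
tool shift [ 0.0071  0.0135 -0.0037]
(0.041, 0.14, 0.33) [[330.79480584 187.18035196]]
(-0.048, 0, 0.104) [[266.20160306 242.51653815]]
(-0.13, -0.095, 0.012) [[231.03444556 271.35686073]]
(0.061, 0.02, 0.338) [[352.45683559 321.42015103]]
(0.021, -0.02, 0.338) [[307.57834513 359.77826294]]
(0.021, 0.02, 0.338) [[307.23984089 321.50094579]]
(0.061, -0.02, 0.338) [[351.32428545 359.69623331]]
```

View pics/w2.png

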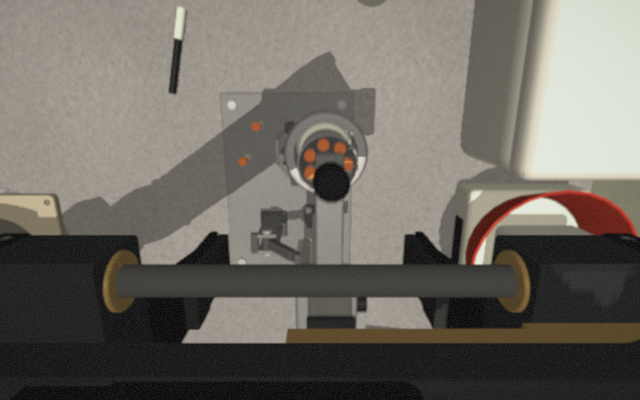

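Run:
```python
import cv2
t=cv2.imread("pics/w2.png")
cv2.imwrite("pics/w2c.png",cv2.resize(t[80:350,210:390],None,fx=3,fy=3,interpolation=cv2.INTER_CUBIC)[:600*2])
cv2.imwrite("pics/w2d.png",cv2.resize(t[80:230,215:385],None,fx=4,fy=4,interpolation=cv2.INTER_CUBIC))
cv2.imwrite("pics/w2e.png",cv2.resize(t[195:335,235:375],None,fx=4,fy=4,interpolation=cv2.INTER_CUBIC))
```

```text
(no output)
```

View pics/w2d.png

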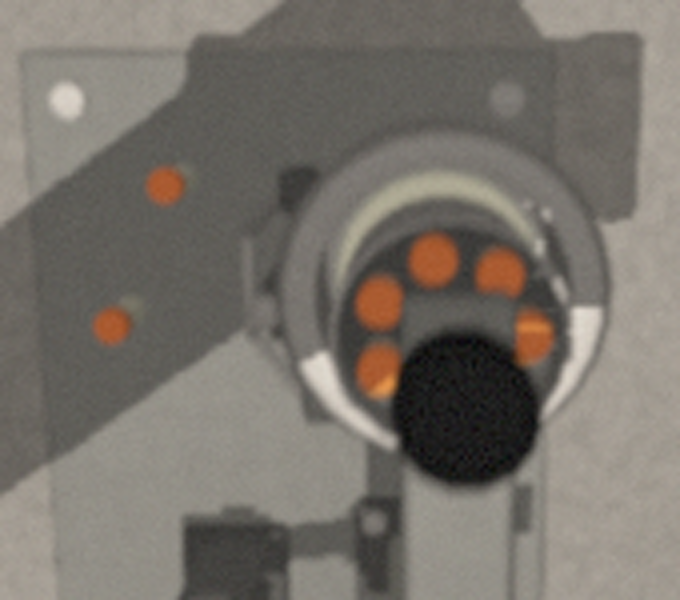

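View pics/w2e.png

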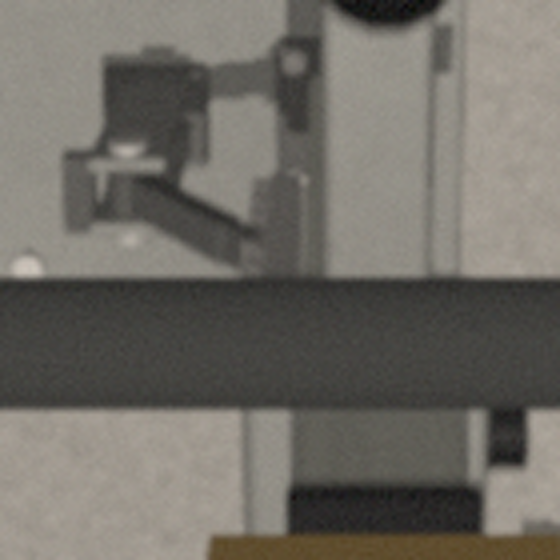

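```bash
cat > m2.py <<'E'
import io,contextlib
with contextlib.redirect_stdout(io.StringIO()):
    from m import *
W=dict(np.load("w2.npz"))
d=lambda x,y:cp(x,y,4,215,80); e=lambda x,y:cp(x,y,4,235,195)
w=[(W,d(22,53),(-.13,.225,.012)),(W,d(553,48),(.09,.225,.012))]
print('wrist only base', fit(w,L)); 
pv=[(W,e(125,148),(-.048,.016,.104)),(W,e(130,238),(-.048,-.016,.104))]
print('pins',fit(pv,[.55,.06,0]))
print('all',fit(base+w*2,L))
k=at_z(W,*d(466,410),.330);print('knob wrist',k)
print('flask rim', at_z(W,*d(445,295),.142))
print('knob3',tri([(T,*c1(137,112)),(S,*c3(433,72)),(W,*d(466,410))]))
W1=None
E
python3 m2.py
```

```text
wrist only base (array([0.55550978, 0.06430714, 0.00808099]), array([[-0.96,  0.07],
       [ 0.96,  0.02]]))
pins (array([0.5529333 , 0.06395233, 0.01936139]), array([[ 0.03,  1.57],
       [-0.03, -1.62]]))
all (array([0.55463355, 0.06414256, 0.00434793]), array([[ 0.15, -0.93],
       [ 0.46, -0.33],
       [-0.24, -0.7 ],
       [-0.73, -1.16],
       [ 0.07,  0.08],
       [ 0.22, -1.18],
       [-0.99, -0.13],
       [ 0.93,  0.33],
       [-0.99, -0.13],
       [ 0.93,  0.33]]))
knob wrist [0.5937276  0.20792282 0.33      ]
flask rim [0.59483184 0.20646997 0.142     ]
knob3 [0.59418514 0.2052065  0.31083577]
```

arm_command(increments=[{"gripper": 100, "dx": 0.004, "dy": 0.007, "dz": 0, "spin": 0}, {"gripper": 100, "dx": 0.004, "dy": 0.0065, "dz": 0.02, "spin": 0}, {"gripper": 100, "dx": 0, "dy": 0, "dz": 0.03, "spin": 0}, {"gripper": 100, "dx": 0, "dy": 0, "dz": 0.03, "spin": 0}, {"gripper": 100, "dx": 0, "dy": 0, "dz": 0.03, "spin": 0}, {"gripper": 100, "dx": 0, "dy": 0, "dz": 0.025, "spin": 0}, {"gripper": 100, "dx": 0, "dy": 0, "dz": 0.01, "spin": 0}, {"gripper": 100, "dx": 0, "dy": 0, "dz": 0, "spin": 0}])

```text
time: 4.25
ee_pos: [0.5939, 0.2035, 0.3016]
eef_rot: [0.708, 0.706, -0.0, 0.0]
ft_force: [0.1, -0.2, -0.0]
width: 0.0871
```

arm_command(grip_force=30, increments=[{"gripper": 0, "dx": 0, "dy": 0, "dz": 0, "spin": 0}, {"gripper": 0, "dx": 0, "dy": 0, "dz": 0, "spin": 0}, {"gripper": 0, "dx": 0, "dy": 0, "dz": 0, "spin": 0}, {"gripper": 0, "dx": 0, "dy": 0, "dz": 0, "spin": 0}, {"gripper": 0, "dx": 0, "dy": 0, "dz": 0, "spin": 0}, {"gripper": 0, "dx": 0, "dy": 0, "dz": 0, "spin": 0}, {"gripper": 0, "dx": 0, "dy": 0, "dz": 0, "spin": 0}, {"gripper": 0, "dx": 0, "dy": 0, "dz": 0, "spin": 0}])

```text
time: 5.25
ee_pos: [0.593, 0.2046, 0.3014]
eef_rot: [0.707, 0.707, -0.001, -0.0]
ft_force: [-5.3, -1.1, 1.8]
width: 0.0315
```

Run:
```python
from h import *
st()
i=cams.camera_info("wrist"); np.savez("w3.npz",**i)
cv2.imwrite("pics/w3.png",cams.camera("wrist")[:,:,::-1])
```

```text
t 5.25 ee [0.593  0.2046 0.3014] toolx yaw 90.0 z [-0.001 -0.001 -1.   ] F [-5.32 -1.13  1.79] w 0.0315 j [ 0.19  0.43 -0.85  1.29  0.32  1.56 -0.61]
```

View pics/w3.png

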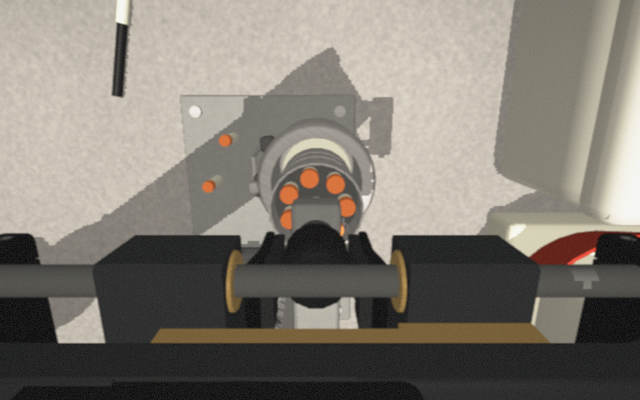

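arm_command(increments=[{"gripper": 0, "dx": 0, "dy": 0, "dz": -0.0015, "spin": 0}, {"gripper": 0, "dx": 0, "dy": 0, "dz": -0.0015, "spin": 0}, {"gripper": 0, "dx": 0, "dy": 0, "dz": -0.0015, "spin": 0}, {"gripper": 0, "dx": 0, "dy": 0, "dz": -0.0015, "spin": 0}, {"gripper": 0, "dx": 0, "dy": 0, "dz": -0.001, "spin": 0}, {"gripper": 0, "dx": 0, "dy": 0, "dz": -0.001, "spin": 0}, {"gripper": 0, "dx": 0, "dy": 0, "dz": 0, "spin": 0}, {"gripper": 0, "dx": 0, "dy": 0, "dz": 0, "spin": 0}])

```text
time: 6.3
ee_pos: [0.593, 0.2046, 0.3092]
eef_rot: [0.707, 0.707, -0.001, -0.0]
ft_force: [-6.3, -0.4, -10.8]
width: 0.0313
```

Run:
```python
from h import *
st()
cv2.imwrite("pics/w4.png",cams.camera("wrist")[:,:,::-1])
a=cv2.imread("pics/w3.png");b=cv2.imread("pics/w4.png")
cv2.imwrite("pics/w34.png",np.hstack([cv2.resize(x[180:340,240:400],None,fx=2.4,fy=2.4) for x in(a,b)]))
```

```text
t 6.3 ee [0.593  0.2046 0.3092] toolx yaw 90.0 z [-0.001 -0.001 -1.   ] F [ -6.32  -0.36 -10.84] w 0.0313 j [ 0.19  0.43 -0.85  1.27  0.31  1.58 -0.61]
```

View pics/w34.png

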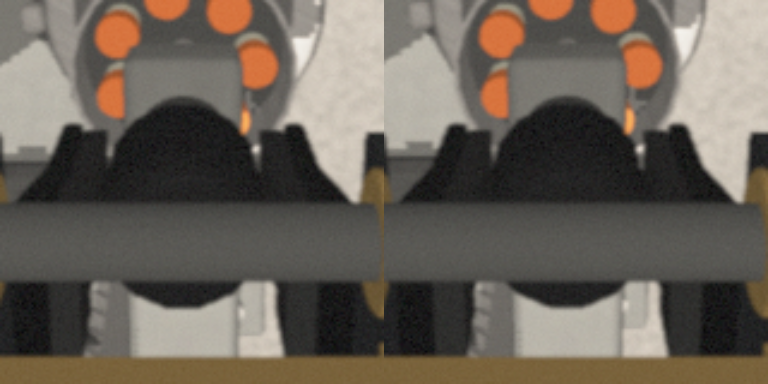

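arm_command(increments=[{"gripper": 60, "dx": 0, "dy": 0, "dz": 0, "spin": 0}, {"gripper": 100, "dx": 0, "dy": 0, "dz": 0, "spin": 0}, {"gripper": 100, "dx": 0, "dy": 0, "dz": 0, "spin": 0}, {"gripper": 100, "dx": 0, "dy": 0, "dz": -0.01, "spin": 0}, {"gripper": 100, "dx": 0, "dy": 0, "dz": -0.03, "spin": 0}, {"gripper": 100, "dx": 0, "dy": 0, "dz": -0.035, "spin": 0}, {"gripper": 100, "dx": 0, "dy": 0, "dz": -0.035, "spin": 0}, {"gripper": 100, "dx": -0.02, "dy": 0, "dz": -0.025, "spin": 0}])

```text
time: 7.35
ee_pos: [0.5931, 0.186, 0.447]
eef_rot: [0.706, 0.708, 0.001, 0.0]
ft_force: [-0.3, -0.1, -1.3]
width: 0.0864
```

arm_command(increments=[{"gripper": 100, "dx": -0.06, "dy": -0.01, "dz": 0, "spin": 0}, {"gripper": 100, "dx": -0.06, "dy": -0.01, "dz": 0, "spin": 0}, {"gripper": 80, "dx": -0.06, "dy": -0.01, "dz": 0, "spin": 0}, {"gripper": 60, "dx": -0.06, "dy": -0.01, "dz": 0, "spin": 0}, {"gripper": 60, "dx": -0.06, "dy": -0.01, "dz": 0, "spin": 0}, {"gripper": 60, "dx": -0.06, "dy": -0.01, "dz": 0, "spin": 0}, {"gripper": 60, "dx": -0.06, "dy": -0.01, "dz": 0, "spin": 0}, {"gripper": 60, "dx": -0.05, "dy": -0.01, "dz": 0.03, "spin": 0}])

```text
time: 8.35
ee_pos: [0.5135, -0.2879, 0.4169]
eef_rot: [0.708, 0.707, 0.001, 0.002]
ft_force: [0.4, -0.2, -0.6]
width: 0.0526
```

Run:
```python
from h import *
st()
i=cams.camera_info("wrist"); np.savez("w5.npz",**i)
cv2.imwrite("pics/w5.png",cams.camera("wrist")[:,:,::-1])
im=cams.camera("top")[:,:,::-1];cv2.imwrite("pics/t5.png",cv2.resize(im[155:245,230:330],None,fx=6,fy=6,interpolation=cv2.INTER_CUBIC))
im=cams.camera("scene")[:,:,::-1];cv2.imwrite("pics/s5.png",cv2.resize(im[125:255,295:415],None,fx=4.5,fy=4.5,interpolation=cv2.INTER_CUBIC))
```

```text
t 8.35 ee [ 0.5135 -0.2879  0.4169] toolx yaw 89.92 z [ 0.004 -0.002 -1.   ] F [ 0.38 -0.19 -0.62] w 0.0526 j [ 0.92  0.29 -0.66  1.16  0.18  1.74  0.31]
```

View pics/w5.png

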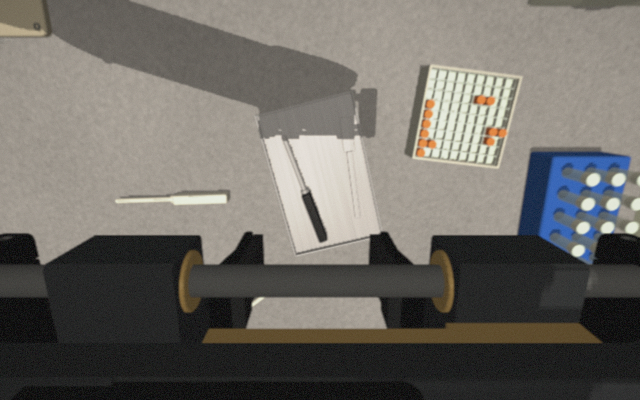

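View pics/s5.png

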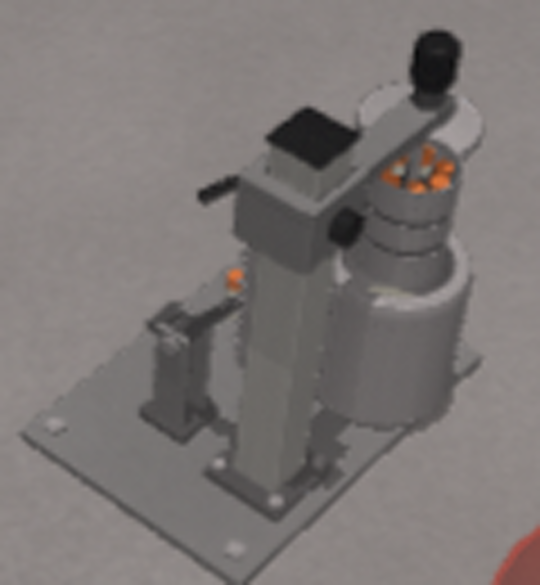

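Run:
```python
import cv2
t=cv2.imread("pics/w5.png")
cv2.imwrite("pics/w5c.png",cv2.resize(t[80:260,240:400],None,fx=3.3,fy=3.3,interpolation=cv2.INTER_CUBIC))
```

```text
(no output)
```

View pics/w5c.png

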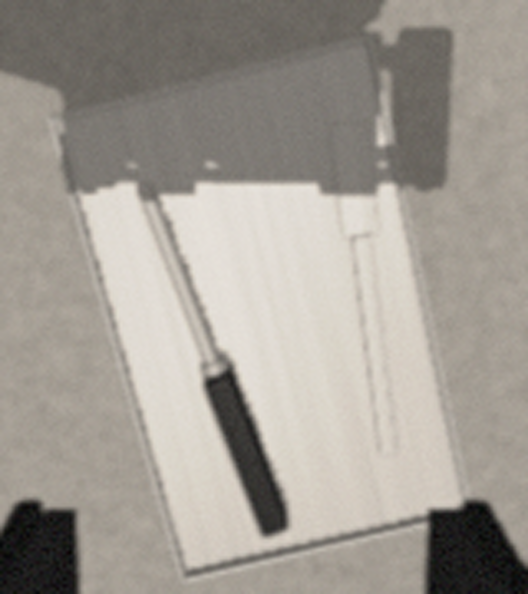

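```bash
cat > m3.py <<'E'
from h import *
W=dict(np.load("w5.npz"))
f=lambda x,y:((x+.5)/3.3-.5+240,(y+.5)/3.3-.5+80)
a=at_z(W,*f(219,372),.025);b=at_z(W,*f(274,528),.025);t=at_z(W,*f(147,188),.017)
print(a,b,t,np.linalg.norm(a-b),np.linalg.norm((t-b)[:2]),np.degrees(np.arctan2(*(a-b)[1::-1])),np.degrees(np.arctan2(*(t-b)[1::-1])))
d=(a-b)/np.linalg.norm(a-b); print('mid from a',a+.005*d,'mid from b',b+.095*d)
for p in [(185,573),(465,505),(62,110),(370,40)]: print(at_z(W,*f(*p),.012))
E
python3 m3.py
```

```text
[ 0.50004244 -0.355336    0.025     ] [ 0.52759523 -0.4380305   0.025     ] [ 0.46598435 -0.26597756  0.017     ] 0.08716384961781015 0.1827515093116844 108.4274359102724 109.70206654378028
mid from a [ 0.49846192 -0.35059238  0.025     ] mid from b [ 0.49756541 -0.34790165  0.025     ]
[ 0.48070739 -0.46863847  0.012     ]
[ 0.6279121 -0.4306742  0.012    ]
[ 0.42594571 -0.22958078  0.012     ]
[ 0.5721594  -0.19778927  0.012     ]
```

arm_command(increments=[{"gripper": 60, "dx": -0.038, "dy": 0.001, "dz": 0.04, "spin": 0}, {"gripper": 60, "dx": -0.038, "dy": 0.001, "dz": 0.045, "spin": 0}, {"gripper": 60, "dx": -0.038, "dy": 0.0005, "dz": 0.045, "spin": 0}, {"gripper": 60, "dx": 0, "dy": 0, "dz": 0.055, "spin": -6.4}, {"gripper": 60, "dx": 0, "dy": 0, "dz": 0.055, "spin": -6.4}, {"gripper": 60, "dx": 0, "dy": 0, "dz": 0.055, "spin": -6.4}, {"gripper": 60, "dx": 0, "dy": 0, "dz": 0.045, "spin": 0}, {"gripper": 60, "dx": 0, "dy": 0, "dz": 0.01, "spin": 0}])

```text
time: 9.5
ee_pos: [0.5157, -0.3977, 0.0629]
eef_rot: [0.579, 0.815, 0.0, -0.002]
ft_force: [0.1, 0.2, 0.7]
width: 0.0522
```

Run:
```python
from h import *
st([.516,-.402,.007])
cv2.imwrite("pics/w6.png",cams.camera("wrist")[:,:,::-1])
```

```text
t 9.5 ee [ 0.5157 -0.3977  0.0629] toolx yaw 109.26 z [-0.002  0.002 -1.   ] F [0.07 0.17 0.74] w 0.0522 j [ 1.04  0.6  -0.61  1.53  0.36  1.14  0.68]
tool shift [-0.0043 -0.0011  0.0559]
```

View pics/w6.png

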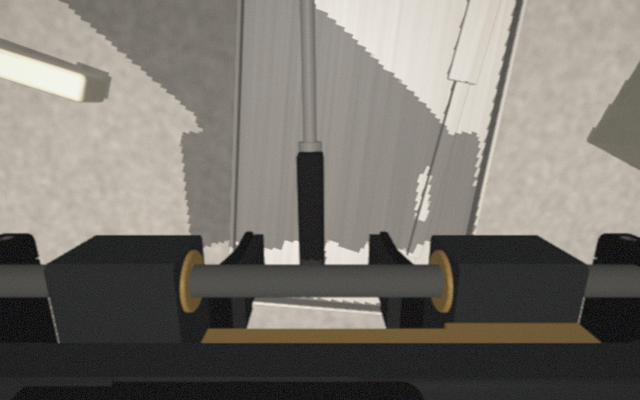

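arm_command(increments=[{"gripper": 60, "dx": -0.004, "dy": -0.0015, "dz": 0.02, "spin": 0}, {"gripper": 60, "dx": 0, "dy": 0, "dz": 0.02, "spin": 0}, {"gripper": 60, "dx": 0, "dy": 0, "dz": 0.01, "spin": 0}, {"gripper": 60, "dx": 0, "dy": 0, "dz": 0.005, "spin": 0}, {"gripper": 60, "dx": 0, "dy": 0, "dz": 0, "spin": 0}, {"gripper": 0, "dx": 0, "dy": 0, "dz": 0, "spin": 0}, {"gripper": 0, "dx": 0, "dy": 0, "dz": 0, "spin": 0}, {"gripper": 0, "dx": 0, "dy": 0, "dz": 0, "spin": 0}], grip_force=30)

```text
time: 10.55
ee_pos: [0.516, -0.4038, 0.0099]
eef_rot: [0.579, 0.815, -0.0, 0.0]
ft_force: [-0.7, -0.6, -0.3]
width: 0.0302
```

Run:
```python
from h import *
st()
```

```text
t 10.55 ee [ 0.516  -0.4038  0.0099] toolx yaw 109.18 z [ 0. -0. -1.] F [-0.72 -0.57 -0.26] w 0.0302 j [ 1.02  0.66 -0.59  1.55  0.4   1.05  0.67]
```

arm_command(increments=[{"gripper": 0, "dx": 0, "dy": 0, "dz": 0, "spin": 0}, {"gripper": 0, "dx": 0, "dy": 0, "dz": 0, "spin": 0}, {"gripper": 0, "dx": 0, "dy": 0, "dz": 0, "spin": 0}, {"gripper": 0, "dx": 0, "dy": 0, "dz": 0, "spin": 0}, {"gripper": 0, "dx": 0, "dy": 0, "dz": -0.01, "spin": 0}, {"gripper": 0, "dx": 0, "dy": 0, "dz": -0.03, "spin": 0}, {"gripper": 0, "dx": 0, "dy": 0, "dz": -0.04, "spin": 0}, {"gripper": 0, "dx": 0, "dy": 0, "dz": -0.04, "spin": 0}])

```text
time: 11.55
ee_pos: [0.5158, -0.4034, 0.1312]
eef_rot: [0.579, 0.815, 0.0, 0.0]
ft_force: [0.1, -1.3, -0.1]
width: 0.0159
```

Run:
```python
from h import *
st()
i=cams.camera_info("wrist"); np.savez("w7.npz",**i)
cv2.imwrite("pics/w7.png",cams.camera("wrist")[:,:,::-1])
```

```text
t 11.55 ee [ 0.5158 -0.4034  0.1312] toolx yaw 109.2 z [ 0.  0. -1.] F [ 0.14 -1.28 -0.12] w 0.0159 j [ 1.05  0.54 -0.63  1.46  0.32  1.25  0.72]
```

View pics/w7.png

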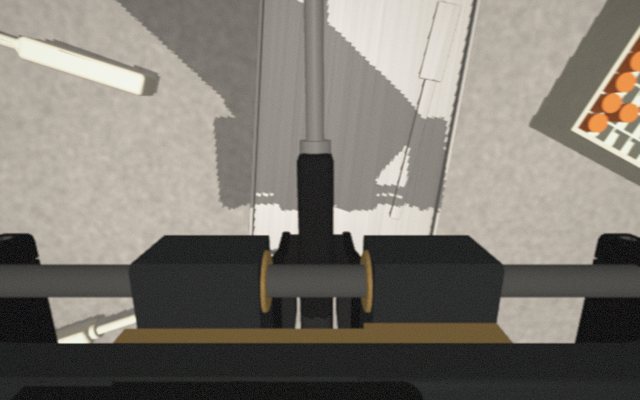

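Run:
```python
from h import *
W=dict(np.load("w7.npz")); ee=np.array([.5158,-.4034,.1312]);a=np.radians(109.2);tx=np.array([np.cos(a),np.sin(a),0]);ty=np.array([np.sin(a),-np.cos(a),0])
for uv,z in [((316,153),.1362+.012),((316,140),.1362+.004),((316,20),.1362+.004),((313,2),.1362)]:
    p=at_z(W,*uv,z)-ee; print(uv,p@tx,p@ty)
```

```text
(316, 153) 0.05106922363563432 0.000436327160263606
(316, 140) 0.055657121071876904 0.0004491129767998126
(316, 20) 0.10300921229948401 0.0004389244714178514
(313, 2) 0.1104864471423272 -0.0007678252259031062
```

arm_command(increments=[{"gripper": 0, "dx": 0, "dy": 0, "dz": 0, "spin": 9.6}, {"gripper": 0, "dx": 0, "dy": 0, "dz": 0, "spin": 9.6}, {"gripper": 0, "dx": 0.04, "dy": 0.005, "dz": 0.002, "spin": 0}, {"gripper": 0, "dx": 0.05, "dy": 0.005, "dz": 0.002, "spin": 0}, {"gripper": 0, "dx": 0.05, "dy": 0.006, "dz": 0.002, "spin": 0}, {"gripper": 0, "dx": 0.05, "dy": 0.005, "dz": 0.002, "spin": 0}, {"gripper": 0, "dx": 0.03, "dy": 0.005, "dz": 0, "spin": 0}, {"gripper": 0, "dx": 0.013, "dy": 0, "dz": 0, "spin": 0}])

```text
time: 12.6
ee_pos: [0.5423, -0.1685, 0.122]
eef_rot: [0.706, 0.708, 0.0, 0.0]
ft_force: [-0.2, -0.2, -0.6]
width: 0.0157
```

Run:
```python
from h import *
st([.542,-.17,.123])
i=cams.camera_info("wrist"); np.savez("w8.npz",**i)
im=cams.camera("wrist")[:,:,::-1]; cv2.imwrite("pics/w8.png",im)
S=cams.camera_info("scene"); sc=cams.camera("scene")[:,:,::-1]; cv2.imwrite("pics/s8r.png",sc)
cv2.imwrite("pics/s8.png",cv2.resize(sc[150:280,270:390],None,fx=4.5,fy=4.5,interpolation=cv2.INTER_CUBIC))
s=read_state();M=R.from_quat(s['eef_rot']).as_matrix()
tip=s['ee_pos']+M@[.151,0,-.005];print('tip',tip,'wrist px',proj(i,tip),'scene px',proj(S,tip))
L=np.array([.5525,.0645,0])
for n,l in dict(pivot=(-.048,-.016,.104),gap=(-.0105,-.008,.128),nose=(0,-.008,.165),tooth=(0,-.0075,.2)).items(): print(n,proj(i,L+l),proj(S,L+l))
```

```text
t 12.6 ee [ 0.5423 -0.1685  0.122 ] toolx yaw 90.15 z [ 0.001  0.    -1.   ] F [-0.21 -0.22 -0.58] w 0.0157 j [ 0.79  0.37 -0.69  1.71  0.25  1.15  0.04]
tool shift [-0.0015 -0.0003 -0.001 ]
tip [ 0.54175858 -0.01885156  0.12680828] wrist px [[ 313.8450635  -113.44597634]] scene px [[327.59335827 211.99963323]]
pivot [[ 218.37497392 -285.99322225]] [[332.0747657  200.47683765]]
gap [[ 314.879167   -401.05473045]] [[342.76289443 199.53974027]]
nose [[ 363.72261099 -643.02802444]] [[346.11182618 192.85726233]]
tooth [[  404.00116304 -1270.0160632 ]] [[347.04747035 184.64971394]]
```

View pics/w8.png

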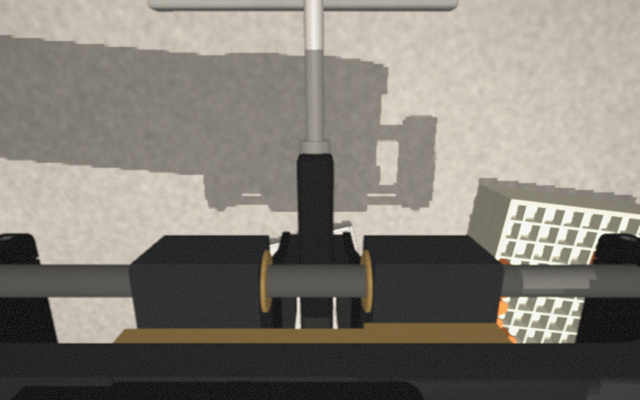

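View pics/s8.png

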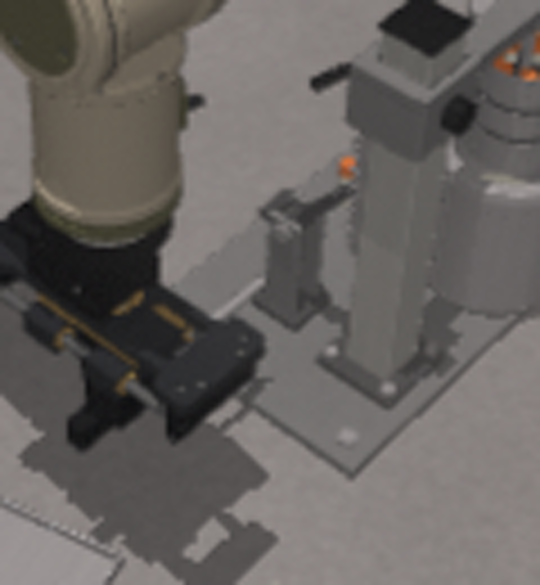

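Run:
```python
from h import *
W=dict(np.load("w8.npz"))
im=cv2.imread("pics/w8.png"); cv2.imwrite("pics/w8c.png",cv2.resize(im[0:40,130:480],None,fx=2.2,fy=5))
for p in [(150,1),(457,1),(150,9),(457,9)]: print(at_z(W,*p,.012))
```

```text
[ 0.42675263 -0.02796036  0.012     ]
[ 0.64155025 -0.0272581   0.012     ]
[ 0.4261447  -0.03301433  0.012     ]
[ 0.64209439 -0.03231587  0.012     ]
```

View pics/w8c.png

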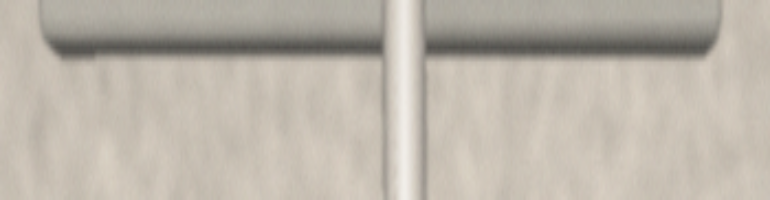

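arm_command(increments=[{"gripper": 0, "dx": 0.015, "dy": 0, "dz": 0, "spin": 0}, {"gripper": 0, "dx": 0.015, "dy": 0, "dz": 0, "spin": 0}, {"gripper": 0, "dx": 0.015, "dy": 0, "dz": 0, "spin": 0}, {"gripper": 0, "dx": 0.01, "dy": 0, "dz": 0, "spin": 0}, {"gripper": 0, "dx": 0.01, "dy": 0, "dz": 0, "spin": 0}, {"gripper": 0, "dx": 0.005, "dy": 0, "dz": 0, "spin": 0}, {"gripper": 0, "dx": 0, "dy": 0, "dz": 0, "spin": 0}, {"gripper": 0, "dx": 0, "dy": 0, "dz": 0, "spin": 0}])

```text
time: 13.7
ee_pos: [0.5419, -0.1012, 0.1215]
eef_rot: [0.707, 0.707, -0.0, 0.0]
ft_force: [0.2, -1.1, -0.9]
width: 0.0158
```

Run:
```python
from h import *
st([.542,-.0685,.123])
sc=cams.camera("scene")[:,:,::-1]; cv2.imwrite("pics/s9r.png",sc)
cv2.imwrite("pics/s9.png",cv2.resize(sc[170:240,310:380],None,fx=8,fy=8,interpolation=cv2.INTER_CUBIC))
tp=cams.camera("top")[:,:,::-1]
cv2.imwrite("pics/t9.png",cv2.resize(tp[170:240,260:340],None,fx=7,fy=7,interpolation=cv2.INTER_CUBIC))
```

```text
t 13.7 ee [ 0.5419 -0.1012  0.1215] toolx yaw 89.95 z [-0. -0. -1.] F [ 0.21 -1.08 -0.93] w 0.0158 j [ 0.72  0.34 -0.72  1.75  0.24  1.14 -0.08]
tool shift [ 0.0327  0.0001 -0.0015]
```

View pics/s9.png

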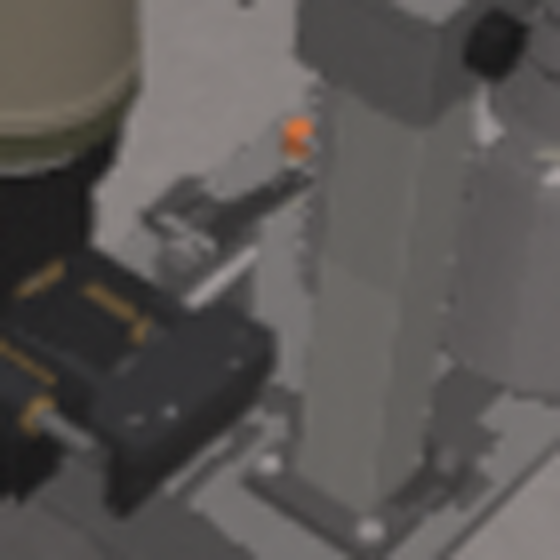

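View pics/t9.png

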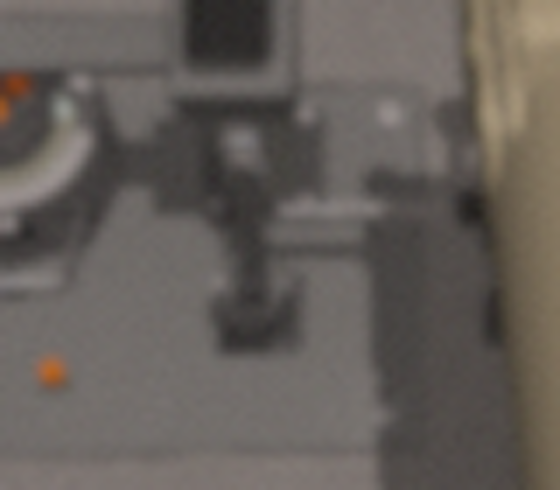

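arm_command(increments=[{"gripper": 0, "dx": 0.004, "dy": 0, "dz": -0.0005, "spin": 0}, {"gripper": 0, "dx": 0.004, "dy": 0, "dz": -0.0005, "spin": 0}, {"gripper": 0, "dx": 0.005, "dy": 0, "dz": 0, "spin": 0}, {"gripper": 0, "dx": 0.005, "dy": 0, "dz": 0, "spin": 0}, {"gripper": 0, "dx": 0.005, "dy": 0, "dz": 0, "spin": 0}, {"gripper": 0, "dx": 0.005, "dy": 0, "dz": 0, "spin": 0}, {"gripper": 0, "dx": 0.004, "dy": 0, "dz": 0, "spin": 0}, {"gripper": 0, "dx": 0, "dy": 0, "dz": 0, "spin": 0}])

```text
time: 14.8
ee_pos: [0.542, -0.0683, 0.1226]
eef_rot: [0.707, 0.707, 0.0, 0.0]
ft_force: [0.1, -0.7, -0.6]
width: 0.0158
```

Run:
```python
from h import *
st([.542,-.0685,.123])
sc=cams.camera("scene")[:,:,::-1]
a=cv2.resize(sc[170:240,310:380],None,fx=5.5,fy=5.5,interpolation=cv2.INTER_CUBIC)
tp=cams.camera("top")[:,:,::-1]
b=cv2.resize(tp[170:240,260:330],None,fx=5.5,fy=5.5,interpolation=cv2.INTER_CUBIC)
cv2.imwrite("pics/st10.png",np.hstack([a,b]))
```

```text
t 14.8 ee [ 0.542  -0.0683  0.1226] toolx yaw 90.02 z [ 0. -0. -1.] F [ 0.12 -0.73 -0.64] w 0.0158 j [ 0.67  0.33 -0.74  1.76  0.24  1.14 -0.14]
tool shift [-0.0002  0.     -0.0004]
```

View pics/st10.png

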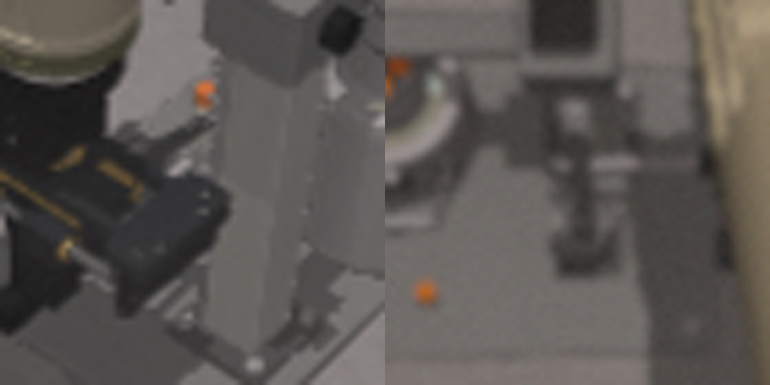

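arm_command(increments=[{"gripper": 0, "dx": 0, "dy": -0.002, "dz": 0, "spin": 0}, {"gripper": 0, "dx": 0, "dy": -0.002, "dz": 0, "spin": 0}, {"gripper": 0, "dx": 0, "dy": -0.002, "dz": 0, "spin": 0}, {"gripper": 0, "dx": 0, "dy": -0.002, "dz": 0, "spin": 0}, {"gripper": 0, "dx": 0, "dy": -0.002, "dz": 0, "spin": 0}, {"gripper": 0, "dx": 0, "dy": -0.001, "dz": 0, "spin": 0}, {"gripper": 0, "dx": 0, "dy": -0.001, "dz": 0, "spin": 0}, {"gripper": 0, "dx": 0, "dy": 0, "dz": 0, "spin": 0}])

```text
time: 15.9
ee_pos: [0.5298, -0.0687, 0.1225]
eef_rot: [0.707, 0.707, -0.0, 0.0]
ft_force: [1.4, -0.4, -1.0]
width: 0.0157
```

arm_command(increments=[{"gripper": 0, "dx": 0, "dy": -0.004, "dz": 0, "spin": 0}, {"gripper": 0, "dx": 0, "dy": -0.004, "dz": 0, "spin": 0}, {"gripper": 0, "dx": 0, "dy": -0.004, "dz": 0, "spin": 0}, {"gripper": 0, "dx": 0, "dy": -0.004, "dz": 0, "spin": 0}, {"gripper": 0, "dx": 0, "dy": -0.004, "dz": 0, "spin": 0}, {"gripper": 0, "dx": 0, "dy": -0.004, "dz": 0, "spin": 0}, {"gripper": 0, "dx": 0, "dy": -0.004, "dz": 0, "spin": 0}, {"gripper": 0, "dx": 0, "dy": -0.002, "dz": 0, "spin": 0}])

```text
time: 16.9
ee_pos: [0.4996, -0.0687, 0.1225]
eef_rot: [0.707, 0.707, -0.0, 0.0]
ft_force: [1.1, 0.6, -1.4]
width: 0.016
```

```bash
cat > v.py <<'E'
from h import *
import sys
st()
sc=cams.camera("scene")[:,:,::-1]
a=cv2.resize(sc[170:240,310:380],None,fx=5.5,fy=5.5,interpolation=cv2.INTER_CUBIC)
tp=cams.camera("top")[:,:,::-1]
b=cv2.resize(tp[170:240,260:330],None,fx=5.5,fy=5.5,interpolation=cv2.INTER_CUBIC)
cv2.imwrite(sys.argv[1],np.hstack([a,b]))
E
python3 v.py pics/st11.png
```

```text
t 16.9 ee [ 0.4996 -0.0687  0.1225] toolx yaw 89.98 z [-0. -0. -1.] F [ 1.11  0.61 -1.42] w 0.016 j [ 0.73  0.23 -0.76  1.87  0.18  1.11 -0.09]
```

View pics/st11.png

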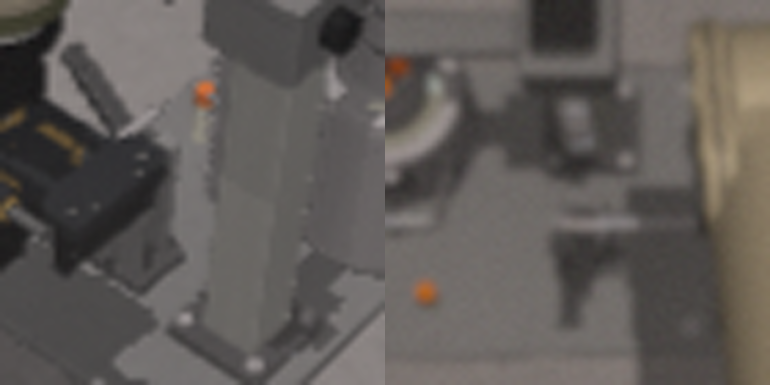

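arm_command(increments=[{"gripper": 0, "dx": 0, "dy": 0.004, "dz": 0, "spin": 0}, {"gripper": 0, "dx": -0.01, "dy": 0, "dz": 0, "spin": 0}, {"gripper": 0, "dx": -0.02, "dy": 0, "dz": 0, "spin": 0}, {"gripper": 0, "dx": -0.02, "dy": 0, "dz": 0, "spin": 0}, {"gripper": 0, "dx": -0.03, "dy": 0, "dz": 0, "spin": 0}, {"gripper": 0, "dx": -0.04, "dy": 0, "dz": 0, "spin": 0}, {"gripper": 0, "dx": -0.04, "dy": 0, "dz": 0, "spin": 0}, {"gripper": 0, "dx": -0.04, "dy": 0, "dz": 0, "spin": 0}])

```text
time: 18.0
ee_pos: [0.5034, -0.271, 0.1224]
eef_rot: [0.707, 0.707, -0.0, 0.0]
ft_force: [0.8, 0.4, -1.7]
width: 0.0159
```

```bash
python3 v.py pics/st12.png
```

```text
t 18.0 ee [ 0.5034 -0.271   0.1224] toolx yaw 89.94 z [-0. -0. -1.] F [ 0.81  0.39 -1.67] w 0.0159 j [ 0.93  0.36 -0.63  1.7   0.23  1.15  0.24]
```

View pics/st12.png

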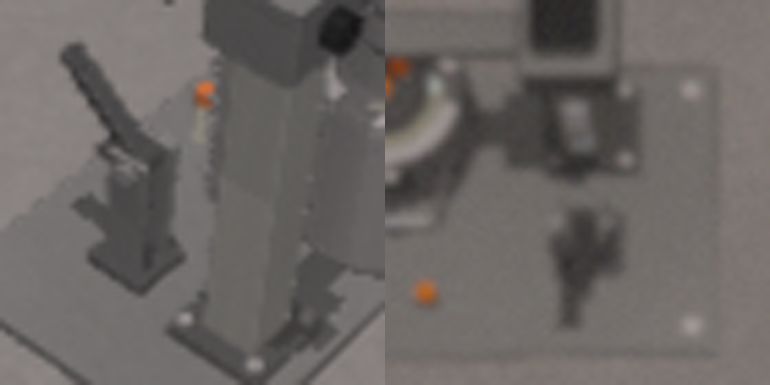

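arm_command(increments=[{"gripper": 0, "dx": -0.045, "dy": 0.004, "dz": 0, "spin": 0}, {"gripper": 0, "dx": -0.045, "dy": 0.004, "dz": 0, "spin": 0}, {"gripper": 0, "dx": -0.043, "dy": 0.0045, "dz": 0, "spin": 0}, {"gripper": 0, "dx": 0, "dy": 0, "dz": 0.02, "spin": -9.6}, {"gripper": 0, "dx": 0, "dy": 0, "dz": 0.03, "spin": -9.6}, {"gripper": 0, "dx": 0, "dy": 0, "dz": 0.03, "spin": 0}, {"gripper": 0, "dx": 0, "dy": 0, "dz": 0.015, "spin": 0}, {"gripper": 0, "dx": 0, "dy": 0, "dz": 0, "spin": 0}])

```text
time: 19.1
ee_pos: [0.5158, -0.4015, 0.0268]
eef_rot: [0.58, 0.815, 0.0, -0.001]
ft_force: [0.3, 0.2, -0.2]
width: 0.016
```

Run:
```python
from h import *
st([.516,-.4038,.0102])
S=cams.camera_info("scene");L=np.array([.553,.0645,0])
for a in (40,45,50):
    a=np.radians(a);p=proj(S,L+[-.048-.08*np.sin(a),0,.104+.08*np.cos(a)])[0]; print((p-[310,170]+.5)*5.5)
cv2.imwrite("pics/w13.png",cams.camera("wrist")[:,:,::-1])
```

```text
t 19.1 ee [ 0.5158 -0.4015  0.0268] toolx yaw 109.16 z [-0.001  0.001 -1.   ] F [ 0.3   0.22 -0.16] w 0.016 j [ 1.02  0.63 -0.58  1.55  0.38  1.08  0.68]
tool shift [-0.0022 -0.0005  0.0166]
[81.91706409 43.94992504]
[75.27054456 45.95775218]
[69.19403178 48.79963536]
```

View pics/w13.png

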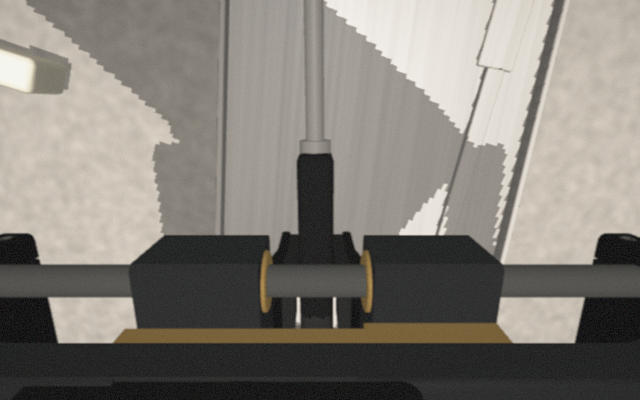

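arm_command(increments=[{"gripper": 0, "dx": -0.002, "dy": 0, "dz": 0.005, "spin": 0}, {"gripper": 0, "dx": 0, "dy": 0, "dz": 0.005, "spin": 0}, {"gripper": 0, "dx": 0, "dy": 0, "dz": 0.003, "spin": 0}, {"gripper": 0, "dx": 0, "dy": 0, "dz": 0.002, "spin": 0}, {"gripper": 0, "dx": 0, "dy": 0, "dz": 0.001, "spin": 0}, {"gripper": 0, "dx": 0, "dy": 0, "dz": 0, "spin": 0}, {"gripper": 0, "dx": 0, "dy": 0, "dz": 0, "spin": 0}, {"gripper": 0, "dx": 0, "dy": 0, "dz": 0, "spin": 0}])

```text
time: 20.15
ee_pos: [0.517, -0.4036, 0.0117]
eef_rot: [0.579, 0.815, -0.0, 0.0]
ft_force: [0.5, 0.2, -1.7]
width: 0.0158
```

arm_command(increments=[{"gripper": 0, "dx": 0, "dy": 0, "dz": 0.001, "spin": 0}, {"gripper": 0, "dx": 0, "dy": 0, "dz": 0.0005, "spin": 0}, {"gripper": 55, "dx": 0, "dy": 0, "dz": 0, "spin": 0}, {"gripper": 55, "dx": 0, "dy": 0, "dz": 0, "spin": 0}, {"gripper": 55, "dx": 0, "dy": 0, "dz": 0, "spin": 0}, {"gripper": 55, "dx": 0, "dy": 0, "dz": 0, "spin": 0}, {"gripper": 55, "dx": 0, "dy": 0, "dz": -0.02, "spin": 0}, {"gripper": 55, "dx": 0, "dy": 0, "dz": -0.04, "spin": 0}])

```text
time: 21.15
ee_pos: [0.5163, -0.403, 0.0705]
eef_rot: [0.579, 0.815, 0.0, -0.001]
ft_force: [0.8, -0.5, -0.1]
width: 0.0476
```

Run:
```python
from h import *
st()
cv2.imwrite("pics/w14.png",cams.camera("wrist")[:,:,::-1])
```

```text
t 21.15 ee [ 0.5163 -0.403   0.0705] toolx yaw 109.19 z [-0.002  0.002 -1.   ] F [ 0.77 -0.49 -0.1 ] w 0.0476 j [ 1.03  0.59 -0.6   1.51  0.35  1.15  0.7 ]
```

View pics/w14.png

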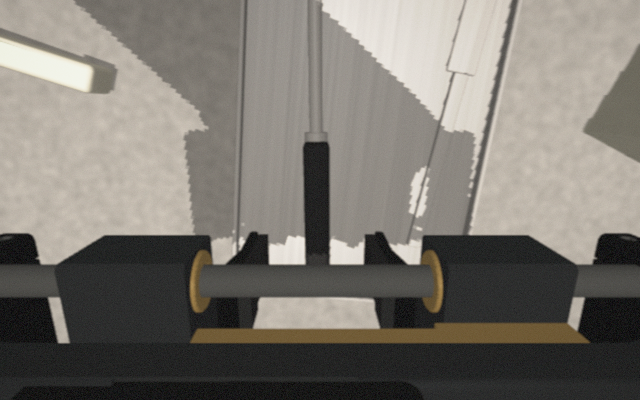

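arm_command(increments=[{"gripper": 55, "dx": 0, "dy": 0, "dz": -0.05, "spin": 0}, {"gripper": 55, "dx": 0, "dy": 0, "dz": -0.055, "spin": 0}, {"gripper": 55, "dx": 0, "dy": 0, "dz": -0.055, "spin": 6.4}, {"gripper": 100, "dx": 0, "dy": 0, "dz": -0.055, "spin": 6.4}, {"gripper": 100, "dx": 0, "dy": 0, "dz": -0.055, "spin": 6.4}, {"gripper": 100, "dx": 0.03, "dy": 0.005, "dz": -0.05, "spin": 0}, {"gripper": 100, "dx": 0.04, "dy": 0.008, "dz": -0.04, "spin": 0}, {"gripper": 100, "dx": 0.05, "dy": 0.008, "dz": -0.01, "spin": 0}])

```text
time: 22.2
ee_pos: [0.5383, -0.2823, 0.4443]
eef_rot: [0.707, 0.707, 0.001, 0.003]
ft_force: [0.5, 1.1, -1.0]
width: 0.0847
```

arm_command(increments=[{"gripper": 100, "dx": 0.06, "dy": 0.007, "dz": 0, "spin": 0}, {"gripper": 100, "dx": 0.06, "dy": 0.007, "dz": 0, "spin": 0}, {"gripper": 100, "dx": 0.06, "dy": 0.007, "dz": 0, "spin": 0}, {"gripper": 100, "dx": 0.06, "dy": 0.007, "dz": 0, "spin": 0}, {"gripper": 100, "dx": 0.06, "dy": 0.007, "dz": 0, "spin": 0}, {"gripper": 100, "dx": 0.06, "dy": 0.007, "dz": 0, "spin": 0}, {"gripper": 100, "dx": 0.06, "dy": 0.007, "dz": 0, "spin": 0}, {"gripper": 100, "dx": 0.06, "dy": 0.006, "dz": 0, "spin": 0}])

```text
time: 23.2
ee_pos: [0.5927, 0.1982, 0.4416]
eef_rot: [0.707, 0.707, 0.001, 0.001]
ft_force: [0.2, 0.0, -0.6]
width: 0.0865
```

Run:
```python
from h import *
st([.5925,.205,.310])
```

```text
t 23.2 ee [0.5927 0.1982 0.4416] toolx yaw 89.96 z [ 0.002  0.    -1.   ] F [ 0.19  0.01 -0.63] w 0.0865 j [ 0.11  0.43 -0.83  0.98  0.33  1.85 -0.58]
tool shift [ 0.0068 -0.0005  0.1317]
```

arm_command(increments=[{"gripper": 100, "dx": 0.003, "dy": 0, "dz": 0, "spin": 0}, {"gripper": 100, "dx": 0.003, "dy": 0, "dz": 0.03, "spin": 0}, {"gripper": 100, "dx": 0, "dy": 0, "dz": 0.04, "spin": 0}, {"gripper": 100, "dx": 0, "dy": 0, "dz": 0.04, "spin": 0}, {"gripper": 100, "dx": 0, "dy": 0, "dz": 0.02, "spin": 0}, {"gripper": 100, "dx": 0, "dy": 0, "dz": 0, "spin": 0}, {"gripper": 0, "dx": 0, "dy": 0, "dz": 0, "spin": 0}, {"gripper": 0, "dx": 0, "dy": 0, "dz": 0, "spin": 0}], grip_force=30)

```text
time: 24.2
ee_pos: [0.5935, 0.2026, 0.3115]
eef_rot: [0.707, 0.707, 0.001, 0.0]
ft_force: [0.2, -0.6, 0.1]
width: 0.0746
```

arm_command(increments=[{"gripper": 0, "dx": 0, "dy": 0, "dz": 0, "spin": 0}, {"gripper": 0, "dx": 0, "dy": 0, "dz": 0, "spin": 0}, {"gripper": 0, "dx": 0, "dy": 0, "dz": 0, "spin": 0}, {"gripper": 0, "dx": 0, "dy": 0, "dz": 0, "spin": 0}, {"gripper": 0, "dx": 0, "dy": 0, "dz": 0, "spin": 0}, {"gripper": 0, "dx": 0, "dy": 0, "dz": 0, "spin": 0}, {"gripper": 0, "dx": 0, "dy": 0, "dz": 0, "spin": 0}, {"gripper": 0, "dx": 0, "dy": 0, "dz": 0, "spin": 0}])

```text
time: 25.2
ee_pos: [0.593, 0.2024, 0.31]
eef_rot: [0.707, 0.707, -0.0, -0.0]
ft_force: [-2.6, -0.2, 0.3]
width: 0.0315
```

Run:
```python
from h import *
st()
```

```text
t 25.2 ee [0.593  0.2024 0.31  ] toolx yaw 89.99 z [-0. -0. -1.] F [-2.58 -0.18  0.29] w 0.0315 j [ 0.19  0.42 -0.84  1.28  0.31  1.57 -0.6 ]
```

arm_command(increments=[{"gripper": 0, "dx": 0, "dy": 0, "dz": 0.003, "spin": 0}, {"gripper": 0, "dx": 0, "dy": 0, "dz": 0.005, "spin": 0}, {"gripper": 0, "dx": 0, "dy": 0, "dz": 0.006, "spin": 0}, {"gripper": 0, "dx": 0, "dy": 0, "dz": 0.007, "spin": 0}, {"gripper": 0, "dx": 0, "dy": 0, "dz": 0.007, "spin": 0}, {"gripper": 0, "dx": 0, "dy": 0, "dz": 0.007, "spin": 0}, {"gripper": 0, "dx": 0, "dy": 0, "dz": 0.007, "spin": 0}, {"gripper": 0, "dx": 0, "dy": 0, "dz": 0.006, "spin": 0}])

```text
time: 26.2
ee_pos: [0.593, 0.2025, 0.2615]
eef_rot: [0.707, 0.707, -0.0, -0.0]
ft_force: [-4.6, -1.6, 4.4]
width: 0.0311
```

arm_command(increments=[{"gripper": 0, "dx": 0, "dy": 0, "dz": 0.003, "spin": 0}, {"gripper": 0, "dx": 0, "dy": 0, "dz": 0.001, "spin": 0}, {"gripper": 0, "dx": 0, "dy": 0, "dz": 0.001, "spin": 0}, {"gripper": 0, "dx": 0, "dy": 0, "dz": 0.001, "spin": 0}, {"gripper": 0, "dx": 0, "dy": 0, "dz": 0.0005, "spin": 0}, {"gripper": 0, "dx": 0, "dy": 0, "dz": 0.0005, "spin": 0}, {"gripper": 0, "dx": 0, "dy": 0, "dz": 0.0005, "spin": 0}, {"gripper": 0, "dx": 0, "dy": 0, "dz": 0.0005, "spin": 0}])

```text
time: 27.2
ee_pos: [0.593, 0.2025, 0.2541]
eef_rot: [0.707, 0.707, -0.0, -0.0]
ft_force: [-5.2, -1.4, 4.3]
width: 0.0315
```

arm_command(increments=[{"gripper": 0, "dx": 0, "dy": 0, "dz": 0.0006, "spin": 0}, {"gripper": 0, "dx": 0, "dy": 0, "dz": 0.0005, "spin": 0}, {"gripper": 0, "dx": 0, "dy": 0, "dz": 0.0005, "spin": 0}, {"gripper": 0, "dx": 0, "dy": 0, "dz": 0.0005, "spin": 0}, {"gripper": 0, "dx": 0, "dy": 0, "dz": 0.0005, "spin": 0}, {"gripper": 0, "dx": 0, "dy": 0, "dz": 0.0002, "spin": 0}, {"gripper": 0, "dx": 0, "dy": 0, "dz": 0.0002, "spin": 0}, {"gripper": 0, "dx": 0, "dy": 0, "dz": 0, "spin": 0}])

```text
time: 28.2
ee_pos: [0.5931, 0.2025, 0.2511]
eef_rot: [0.707, 0.707, -0.0, -0.0]
ft_force: [-5.3, -1.4, 4.4]
width: 0.031
```

arm_command(increments=[{"gripper": 0, "dx": 0, "dy": 0, "dz": 0.0006, "spin": 0}, {"gripper": 0, "dx": 0, "dy": 0, "dz": 0.0005, "spin": 0}, {"gripper": 0, "dx": 0, "dy": 0, "dz": 0.0005, "spin": 0}, {"gripper": 0, "dx": 0, "dy": 0, "dz": 0.0005, "spin": 0}, {"gripper": 0, "dx": 0, "dy": 0, "dz": 0.0005, "spin": 0}, {"gripper": 0, "dx": 0, "dy": 0, "dz": 0.0002, "spin": 0}, {"gripper": 0, "dx": 0, "dy": 0, "dz": 0.0002, "spin": 0}, {"gripper": 0, "dx": 0, "dy": 0, "dz": 0, "spin": 0}])

```text
time: 29.2
ee_pos: [0.5931, 0.2024, 0.2481]
eef_rot: [0.707, 0.707, -0.0, -0.0]
ft_force: [-5.2, -0.5, 3.9]
width: 0.031
```

arm_command(increments=[{"gripper": 0, "dx": 0, "dy": 0, "dz": 0.0005, "spin": 0}, {"gripper": 0, "dx": 0, "dy": 0, "dz": 0.0005, "spin": 0}, {"gripper": 0, "dx": 0, "dy": 0, "dz": 0.0005, "spin": 0}, {"gripper": 0, "dx": 0, "dy": 0, "dz": 0.0005, "spin": 0}, {"gripper": 0, "dx": 0, "dy": 0, "dz": 0.0005, "spin": 0}, {"gripper": 0, "dx": 0, "dy": 0, "dz": 0.0002, "spin": 0}, {"gripper": 0, "dx": 0, "dy": 0, "dz": 0.0002, "spin": 0}, {"gripper": 0, "dx": 0, "dy": 0, "dz": 0, "spin": 0}])

```text
time: 30.2
ee_pos: [0.5931, 0.2024, 0.2452]
eef_rot: [0.707, 0.707, -0.0, -0.0]
ft_force: [-5.1, -0.6, 4.4]
width: 0.0311
```

arm_command(increments=[{"gripper": 0, "dx": 0, "dy": 0, "dz": 0.0005, "spin": 0}, {"gripper": 0, "dx": 0, "dy": 0, "dz": 0.0005, "spin": 0}, {"gripper": 0, "dx": 0, "dy": 0, "dz": 0.0005, "spin": 0}, {"gripper": 0, "dx": 0, "dy": 0, "dz": 0.0005, "spin": 0}, {"gripper": 0, "dx": 0, "dy": 0, "dz": 0.0005, "spin": 0}, {"gripper": 0, "dx": 0, "dy": 0, "dz": 0.0003, "spin": 0}, {"gripper": 0, "dx": 0, "dy": 0, "dz": 0.0002, "spin": 0}, {"gripper": 0, "dx": 0, "dy": 0, "dz": 0, "spin": 0}])

```text
time: 31.2
ee_pos: [0.5931, 0.2025, 0.243]
eef_rot: [0.707, 0.707, 0.0, 0.0]
ft_force: [-7.1, -2.4, 10.3]
width: 0.0314
```

arm_command(increments=[{"gripper": 0, "dx": 0, "dy": 0, "dz": 0.0003, "spin": 0}, {"gripper": 0, "dx": 0, "dy": 0, "dz": 0.0003, "spin": 0}, {"gripper": 0, "dx": 0, "dy": 0, "dz": 0, "spin": 0}, {"gripper": 0, "dx": 0, "dy": 0, "dz": 0, "spin": 0}, {"gripper": 0, "dx": 0, "dy": 0, "dz": 0, "spin": 0}, {"gripper": 0, "dx": 0, "dy": 0, "dz": 0, "spin": 0}, {"gripper": 0, "dx": 0, "dy": 0, "dz": 0, "spin": 0}, {"gripper": 0, "dx": 0, "dy": 0, "dz": 0, "spin": 0}])

```text
time: 32.2
ee_pos: [0.5931, 0.2025, 0.2427]
eef_rot: [0.707, 0.707, 0.0, 0.0]
ft_force: [-7.1, -3.1, 10.9]
width: 0.0313
```

arm_command(increments=[{"gripper": 100, "dx": 0, "dy": 0, "dz": 0, "spin": 0}, {"gripper": 100, "dx": 0, "dy": 0, "dz": 0, "spin": 0}, {"gripper": 100, "dx": 0, "dy": 0, "dz": 0, "spin": 0}, {"gripper": 100, "dx": 0, "dy": 0, "dz": 0, "spin": 0}, {"gripper": 100, "dx": 0, "dy": 0, "dz": -0.01, "spin": 0}, {"gripper": 100, "dx": 0, "dy": 0, "dz": -0.03, "spin": 0}, {"gripper": 100, "dx": 0, "dy": 0, "dz": -0.05, "spin": 0}, {"gripper": 100, "dx": 0, "dy": 0, "dz": -0.06, "spin": 0}])

```text
time: 33.2
ee_pos: [0.5928, 0.2021, 0.3933]
eef_rot: [0.707, 0.707, -0.0, -0.0]
ft_force: [1.2, 1.1, 0.3]
width: 0.0864
```

arm_command(increments=[{"gripper": 100, "dx": -0.01, "dy": 0, "dz": -0.05, "spin": 0}, {"gripper": 100, "dx": -0.05, "dy": -0.01, "dz": 0, "spin": 0}, {"gripper": 100, "dx": -0.05, "dy": -0.01, "dz": 0, "spin": 0}, {"gripper": 100, "dx": -0.05, "dy": -0.01, "dz": 0, "spin": 0}, {"gripper": 100, "dx": -0.05, "dy": -0.01, "dz": 0, "spin": 0}, {"gripper": 100, "dx": -0.05, "dy": -0.01, "dz": 0, "spin": 0}, {"gripper": 100, "dx": 0, "dy": 0, "dz": 0, "spin": 0}, {"gripper": 100, "dx": 0, "dy": 0, "dz": 0, "spin": 0}])

```text
time: 34.2
ee_pos: [0.5431, -0.0569, 0.4422]
eef_rot: [0.707, 0.707, 0.0, 0.0]
ft_force: [-0.3, 0.4, 0.4]
width: 0.0871
```

Run:
```python
from h import *
st()
sc=cams.camera("scene")[:,:,::-1];cv2.imwrite("pics/s20.png",sc)
cv2.imwrite("pics/s20c.png",cv2.resize(sc[125:255,295:415],None,fx=4.5,fy=4.5,interpolation=cv2.INTER_CUBIC))
cv2.imwrite("pics/t20.png",cams.camera("top")[:,:,::-1])
S=cams.camera_info("scene")
for z in (.24,.25,.26,.311): print(z,(proj(S,[.5935,.205,z])[0]-[295,125]+.5)*4.5)
```

```text
t 34.2 ee [ 0.5431 -0.0569  0.4422] toolx yaw 90.0 z [ 0.001  0.    -1.   ] F [-0.26  0.42  0.4 ] w 0.0871 j [ 0.64  0.21 -0.77  1.21  0.15  1.78 -0.08]
0.24 [415.99163454 153.54096084]
0.25 [418.12781895 142.39990851]
0.26 [420.28938272 131.12649273]
0.311 [431.72530428  71.48360814]
```

View pics/s20c.png

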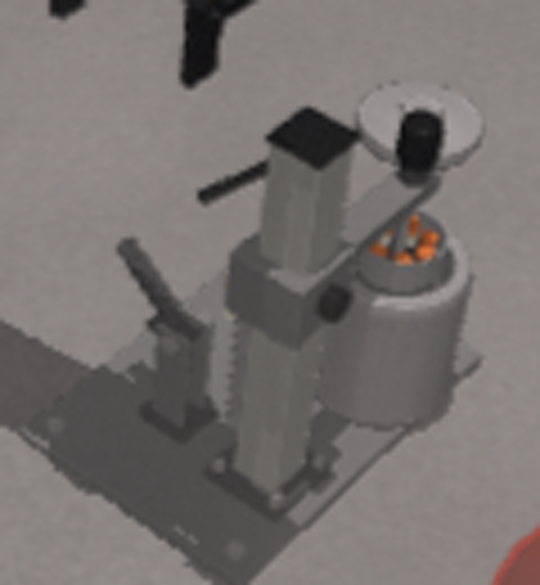

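View pics/s20.png

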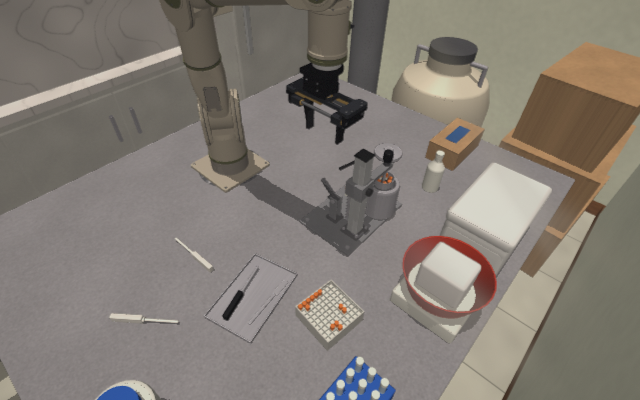

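View pics/t20.png

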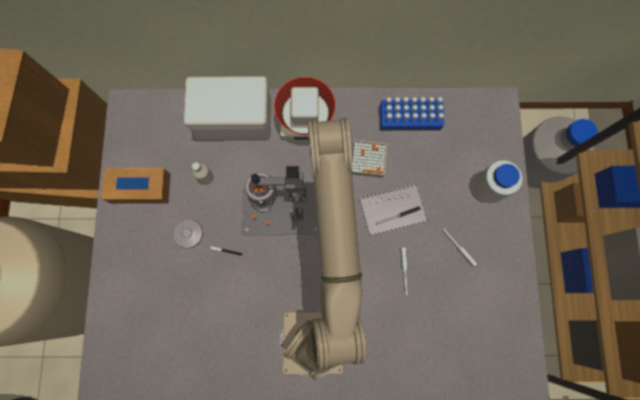

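```bash
python3 -c "
from bench import job; print(job.close_job())"
```

```text
the job is handed in; nothing more can be done
None
```

The job is done and handed in at about 34 s of the 72 s allowed; the hand-in gives no verdict.

- **Raising:** I gripped the knob and lifted the carriage about 8 mm, at about 12.5 N with no slip. The camera showed it stayed up after I let go.
- **Pawl:** I laid the rod through the gap and drew it 42 mm towards the robot. The wrist force changed by no more than about 1.3 N in the readings at the end of each move. The pawl's tip then lay where a 50° backward lean puts it, so it is on its rest.
- **Rod:** I put it back in the tray within about 1–2 mm of where it lay, and the pictures show it there.
- **Lowering:** I lowered the canister by the knob in small steps. It slid at about 4.3 N, and the force rose to 10.9 N once it met the support, so about 6.5 N of contact. The pictures put the knob about 59 mm below its starting height, inside the expected 54–84 mm.

In the last pictures the vials, box, lid, bottle, marker and spatula look unmoved, and the hand hangs clear of everything.

Two things I could not check fully. The contact force after letting go was not measured; I inferred that it holds from the carriage's friction. The last 0.6 mm of press also raised the force by only 0.6 N, less than the cushion's 1 mm per 5 N would suggest. The measured positions of the lift differed by about 2–3 mm between cameras, which the gap's clearance covered.

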